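# Refit the service cover of a counter-top water filter

### The arm

A 6-joint arm with a two-finger parallel gripper is mounted at the origin on the work surface. World frame = base frame: x ahead of the robot, y to its left, z up, the work surface at z = 0. Lengths are in m, angles in degrees, forces in N, time in s.
With the tool pointing down it reaches from about 0.4 to 0.825 m from the base axis. Payload 7 kg.
Tool frame: the origin (TCP) lies midway between the tips of the shut fingers; the grasp point (between the pads) lies 19 mm behind it; z points along the fingers, y is the direction in which the jaws open and shut (so a half turn about z gives the same grasp; the last joint's range is limited). The gripper opens to 88 mm and grips with 3 to 60 N. Pads are 19 mm wide; open, the fingers measure 130 mm over their backs; the gripper's body (78 mm by 193 mm) begins 47 mm behind the grasp point.
Start: joints at [-50.816, 20.546, 0.682, 0, -70.136, -16.507], TCP at [0.26, -0.623, 0.227] pointing down, gripper open.
Joint ranges: [-176.03, 176.03], [-82.01, 121.73], [-58.28, 71.71], [-173.87, 95.51], [-174.79, -0.11], [-173.66, 173.66]. Speed limits (degrees/s): [136.94, 136.94, 172.46, 180, 180, 180].

### API

Orientations are given as [roll, pitch, yaw] about the fixed x, y, z axes, in that order (R = Rz(yaw) Ry(pitch) Rx(roll)).
In Python, from plant import sensors, cams, job gives the robot as it stands.
- The arm moves only by the tool move_arm, never from a script. Its argument "commands" is a list of rows, each a list of 7 numbers: the finger opening in cm, from 0 to 8.76, then the shift along the tool's x, y, z in cm, then the turn, a rotation vector about the tool's x, y, z in rad. In form: [[hand, x, y, z, wx, wy, wz], ...]. A call has exactly 8 rows; each row is the pose to reach, as a shift and turn from the pose commanded when the call began, along the tool's axes at that moment; what a row does not reach only later rows make up. A row lasts 1/8 s, in which the tool goes at most 62.5 mm and 10.7 degrees, less where a joint would pass 70% of its speed; a pose out of reach is approached as far as the arm can. A call with a gripper value outside its range is refused whole. The fingers move at their own pace and stop on an object; the grip force is fixed at half the most. Time passes only in rows, so rows that repeat a pose let the fingers close, or fill a call up. It gives the time, the measured TCP pose, the force and the opening at its end, in the units of the state.
- sensors.get_obs(): the state, without advancing time (a new reading comes with each control period).
- cams.snapshot(name): name is "scene" or "top"; returns a dict with "frame" (400x640x3 uint8, red, green, blue), "camera_matrix" (3x3 intrinsics, pixels), "R" (3x3) and "t" (3): a world point X has camera coordinates R X + t. Camera axes: x right, y down, z forward; pixel columns grow to the right and rows downward; lengths in m; the calibration is good to about 2 mm. A picture is of the moment at which its call begins. There is no depth.
- job.close_job(): hands the job in, once; it reports no verdict.
The state is a dict: "clock": time; "joint_pos": joint angles; "qvel": joint speeds; "tau": joint torques, N m; "tool_pos": TCP position; "orientation": TCP orientation; "force": force on the tool from outside, world axes, zero at the start; "moment": the same for the moment, N m; "opening": finger opening in m.
Only numpy, scipy, OpenCV 4.12 (cv2) and the standard library are available. Lean on these libraries where they do the work, as an engineer would, in place of code of your own. Each camera call takes 0.05 s, during which the arm holds its last target.

### The job

Refit the loose steel service cover of the water filter: hang it by its two corner holes on the two pins of the filter's sloping face, so that it lies flat on the face. Then turn its captive star knob backwards (anticlockwise) until it clicks down off the top of the thread, turn it forwards (clockwise) a good quarter turn so that the thread is cleanly started, and let go. Do not shift or tip anything else on the counter.

Things in the scene. Friction and masses are not known exactly. Their poses are not given: they have to be found in the camera images.
- face: Sloping service face of the cream water filter (fixed; 190 mm deep, 250 mm wide, up to about 0.12 m tall). Origin: centre of the flat face, 170 (x) by 250 mm (y), 83 mm above the counter. x uphill (away from the robot at yaw 0), y level along the face, z square out of it, 25 degrees from vertical, leaning to the low edge. Two pins and a threaded stud stand on it.
- stud_tip (a point): Tip of the threaded steel stud on the filter's face, at x -4, y +55 mm of the face frame; 33 mm in overall diameter, 20 mm high, square to the face. Axes as the face. It carries two thread ridges, each with a stop at its far end.
- pin_left (a point): Foot of the left steel pin, on the face at x +38, y +92 mm of the face frame. Pin 12 mm in diameter, 15 mm high, its last 5 mm tapering to 5 mm; square to the face.
- pin_right (a point): Foot of the right pin, same, at x +38, y -92 mm of the face frame.
- cover: Loose steel plate 110 (x) by 220 (y) by 6 mm, 0.4 to 0.7 kg with its knob; mass centre near y +10 mm. Starts flat on the counter, knob up. Origin: centre of the underside, z out of the upper side; hung, its origin and axes coincide with the face's. Holes of 15 mm at x +38, y +92 and y -92 mm; opening of 38 mm under the knob at x -4, y +55 mm goes over the stud; grip rib at y -30 mm.
- hole_left (a point): Centre of the left pin hole (x +38, y +92 mm of the cover), at the underside of the plate. Hung: within 5 mm of pin_left.
- hole_right (a point): Centre of the right pin hole (x +38, y -92 mm of the cover), at the underside. Hung: within 5 mm of pin_right.
- cover_handle (a point): Centre (half-way up) of the cover's grip rib: a black upright fin 60 mm long (along the cover's x), 12 mm thick (along y), 36 mm high over the plate; centre 18 mm above the plate's upper side. Axes as the cover's. Grasp it across its thickness.
- knob_grip (a point): On the axis of the cover's captive black star knob, half-way up its six lobes, which reach 14 mm below and above. 54 mm over opposite lobes (along the knob's x and every 60 degrees), 48 mm over two pairs of neighbouring lobes (at 30 degrees between). The plate's upper side is 30 mm below this point while the knob is down. Axes turn with the knob; a white bar on top lies along +x.
- knob_turn (a joint): Turn of the knob on the cover (rad), + anticlockwise from above (backwards). At 0 its x is along the cover's x. Starts at -1.5 to -0.85; once hung, its lugs then stand on the thread ridges. Turned back to between -0.25 and +0.1 (stop at +0.1 to +0.25) and let go or pressed, it drops 8.5 mm: the click. Then it turns forwards under the ridges to a stop near -2. Turning forwards first does not start it.
- knob_lift (a joint): Height of the knob over its lowest position on the cover (m), along the cover's z: 0 when it is down on the plate (loose cover, or after the click), about 0.0085 while it rides on top of the thread of the hung cover. Slides freely (knob 0.11 kg).
- flask: Bystander: blue bottle with steel cap, 60 mm in diameter, 215 mm tall, standing between the task's things. Origin: underside centre.
- tumbler: Bystander: steel cup, 68 mm across the rim, 85 mm tall. Origin: underside centre.
- cup_a: Bystander: orange cup, 66 mm across, 75 mm tall. Origin: underside centre.
- cup_b: Bystander: orange cup, same size. Origin: underside centre.
- bowl: Bystander: steel bowl, 116 mm across, 45 mm tall. Origin: underside centre.
- jar: Bystander: glass jar with steel lid, 72 mm in diameter, 110 mm tall. Origin: underside centre.
- mug: Bystander: white mug, 76 mm in diameter, 90 mm tall. Origin: underside centre.
Things that resemble listed ones, but are neither listed nor needed, are in the scene too. What is shaped like the cover but blue or brown is not meant.

How it is judged:
By the outcome, as a careful person would: the job done as asked, in the order asked, and still so for the second after the job is handed in, with the robot touching nothing.
It also fails if it takes over 66 s, if anything falls off the work surface, if the arm or the gripper's body presses on something with over 40 N, if the wrist force passes 120 N, or if a joint passes its speed limit or range.

## Working session

There is one attempt and no reset: what is moved stays moved. The work goes in short steps, Python scripts to look and compute and a tool call to move; the robot and the scene stay as the last step left them, time stands still between calls to the robot, and variables do not carry over. Pictures are saved under pics/ and viewed, and the job is handed in when it is done.

Besides the shell and the picture viewer there is one more tool, called by a JSON object that holds its "name" and its "arguments", one argument or row to a line. move_arm: Moves the arm, as the interface text tells. Its arguments: {"type":"object","properties":{"commands":{"type":"array"}},"required":["commands"]}

```bash
ls -la; mkdir -p pics; python3 - <<'E'
from plant import sensors,cams,job
import cv2,numpy as np
print(sensors.get_obs())
for n in ("scene","top"):
    s=cams.snapshot(n); cv2.imwrite(f"pics/{n}0.png",s["frame"][:,:,::-1]); np.savez(f"pics/{n}0.npz",**s)
    print(n,s["camera_matrix"].tolist(),s["R"].tolist(),s["t"].tolist(), -s["R"].T@s["t"])
E
```

```text
total 12
drwxr-xr-x  3 agent agent 4096 Dec  7 05:23 .
drwxr-xr-x 23 root  root  4096 Dec  7 05:23 ..
drwxr-xr-x  2 agent agent 4096 Dec  7 05:23 pics
{'clock': 0.0, 'joint_pos': array([-5.08132795e+01,  2.05902107e+01,  6.35397172e-01, -2.08923076e-02,
       -7.01371725e+01, -1.65071478e+01]), 'qvel': array([ 0.01946621, -0.01255511,  0.00662854,  0.04439154,  0.01832132,
        0.05775288]), 'tau': array([ 2.75791681e-03, -5.82715380e+01,  2.93055975e+01,  6.99669912e+00,
        7.02558857e-03, -1.46841026e-04]), 'tool_pos': array([ 0.26005988, -0.62236385,  0.22564642]), 'orientation': array([ 1.79906224e+02, -7.30820489e-03, -1.57327536e+02]), 'force': array([ 0.19733834, -0.0006686 , -0.56283484]), 'moment': array([ 0.01680665, -0.0829659 ,  0.03497892]), 'opening': 0.08801222462405256}
scene [[435.08807842232693, 0.0, 319.880052635757], [0.0, 435.08807842232693, 196.36756361755178], [0.0, 0.0, 1.0]] [[-0.3222412299980751, 0.946605740863057, 0.009907626074433403], [0.7077551343055295, 0.24785639465561524, -0.6615511147995158], [-0.6286837516219818, -0.2061668717166341, -0.749834622735632]] [0.15489687026918011, -0.2894597334234064, 1.905539999976688] [1.45276281 0.3179774  1.2358128 ]
top [[400.1191632300769, 0.0, 322.56753684149015], [0.0, 400.1191632300769, 199.6222108686183], [0.0, 0.0, 1.0]] [[0.011575112505904985, -0.9998848536810951, 0.009813060155258282], [-0.9983083782474957, -0.01211494488102085, -0.056864840027780895], [0.056977176933671665, -0.009138243248289157, -0.9983336585626089]] [-0.0007083724763274345, 0.492990062071995, 1.4280399276566667] [0.41079863 0.01831403 1.45370108]
```

View pics/scene0.png

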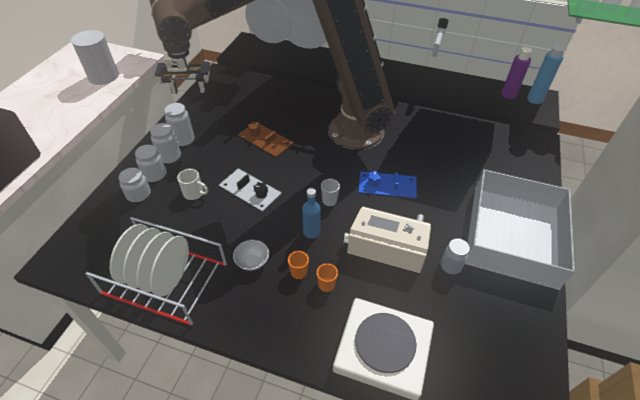

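View pics/top0.png

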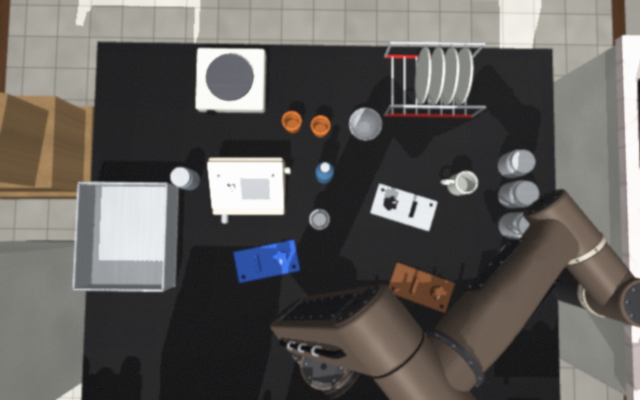

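The top view shows the steel cover at (404,207), the filter at (247,187), and the flask, at (325,172), between them. I'll zoom in on these.

```bash
python3 - <<'E'
import cv2,numpy as np
def crop(n,x0,y0,w,h,k,o):
    f=np.load(f"pics/{n}0.npz")["frame"][:,:,::-1]
    cv2.imwrite(o,cv2.resize(f[y0:y0+h,x0:x0+w],None,fx=k,fy=k,interpolation=cv2.INTER_CUBIC))
crop("top",355,170,100,75,8,"pics/t_cov.png")
crop("top",195,145,110,82,7,"pics/t_fil.png")
crop("scene",210,160,80,60,10,"pics/s_cov.png")
crop("scene",335,195,110,82,7,"pics/s_fil.png")
E
```

```text
(no output)
```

View pics/t_cov.png

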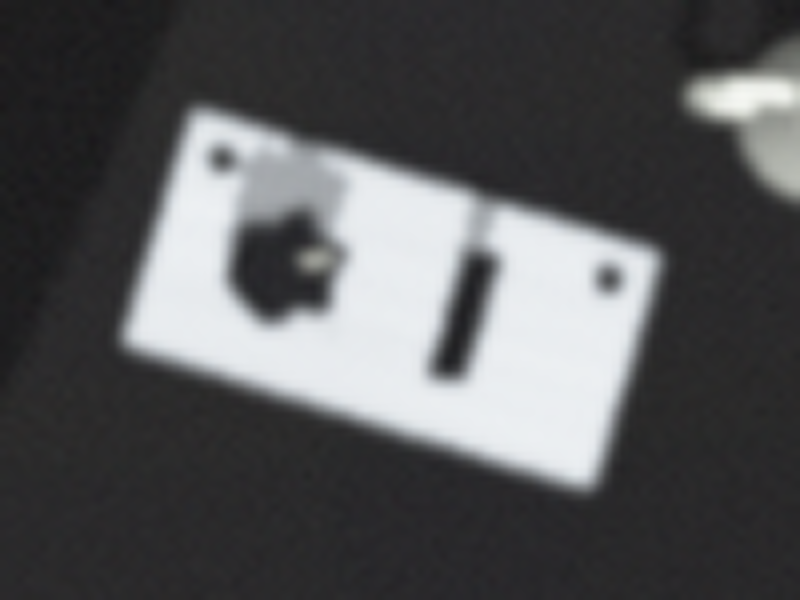

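View pics/t_fil.png

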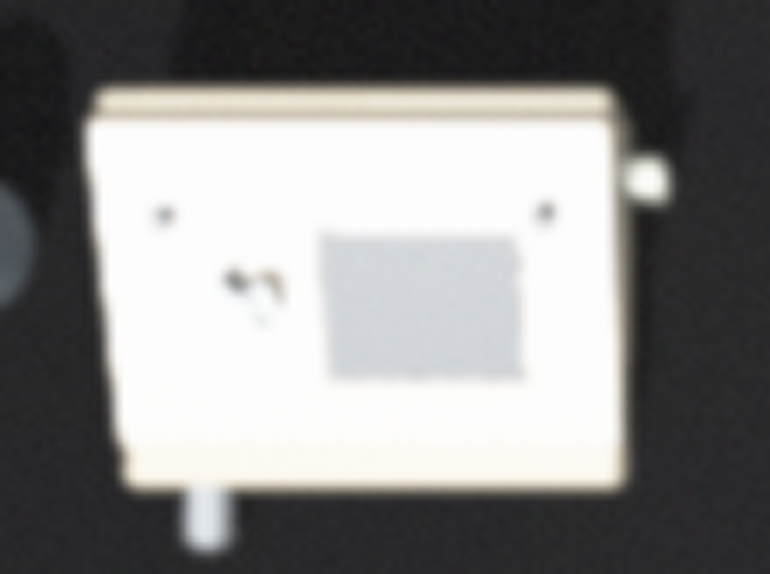

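View pics/s_cov.png

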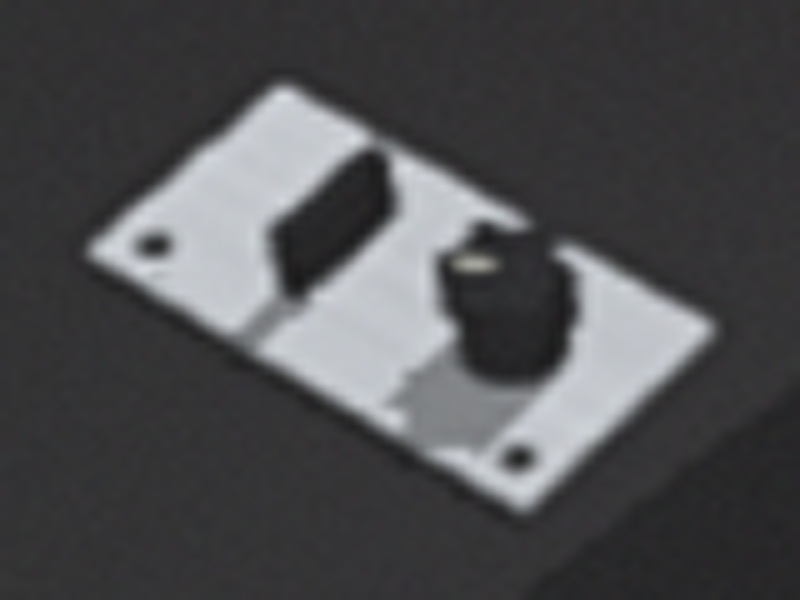

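View pics/s_fil.png

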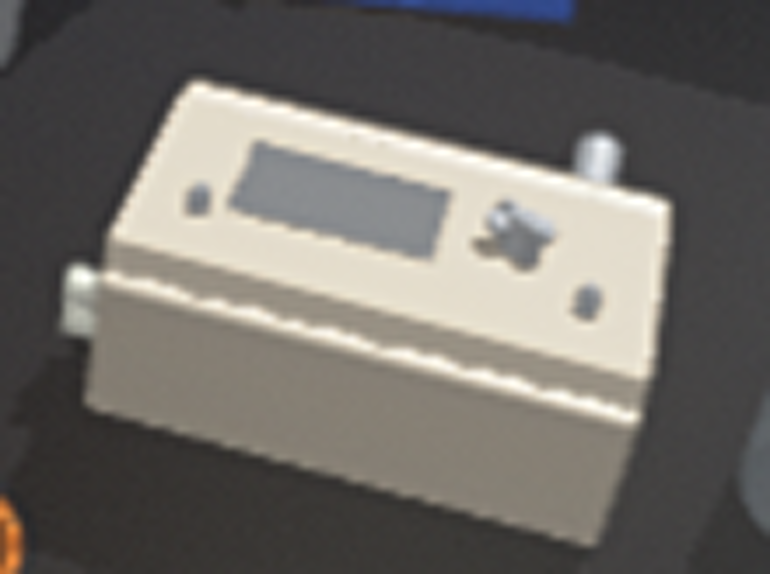

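Top view crops: cover hole_left is at (382.5,189.5), hole_right at (431,205), and the knob is toward the left. The filter's pins are at about (218.5,175.5) and (273,175). Next I measure everything.

```bash
cat > h.py <<'E'
import numpy as np,cv2
from scipy.spatial.transform import Rotation as Ro
def load(n): return dict(np.load(f"pics/{n}.npz"))
def ray(s,p):
    K,R,t=s["camera_matrix"],s["R"],s["t"]
    d=R.T@np.linalg.inv(K)@np.array([p[0],p[1],1.]); return -R.T@t,d/np.linalg.norm(d)
def onz(s,p,z):
    c,d=ray(s,p); return c+d*(z-c[2])/d[2]
def tri(s1,p1,s2,p2):
    c1,d1=ray(s1,p1);c2,d2=ray(s2,p2)
    A=np.stack([d1,-d2],1);k=np.linalg.lstsq(A,c2-c1,rcond=None)[0]
    a,b=c1+k[0]*d1,c2+k[1]*d2; return (a+b)/2,np.linalg.norm(a-b)
def proj(s,X):
    x=s["camera_matrix"]@(s["R"]@np.asarray(X,float)+s["t"]); return x[:2]/x[2]
def darkc(s,p,r,frac=0.5):
    "intensity-weighted centroid of dark blob in window about p (local background = window median-ish max)"
    g=s["frame"].astype(float).mean(2); x,y=int(round(p[0])),int(round(p[1]))
    w=g[y-r:y+r+1,x-r:x+r+1]; bg=np.percentile(w,70); d=np.clip(bg-w-8,0,None)
    Y,X=np.mgrid[y-r:y+r+1,x-r:x+r+1]; return np.array([(d*X).sum(),(d*Y).sum()])/d.sum(), d.max()
E
cat > m1.py <<'E'
from h import *
np.set_printoptions(precision=4,suppress=True)
T,S=load("top0"),load("scene0")
# cover plate
for n,s,box in (("top",T,(355,170,455,245)),("scene",S,(210,160,290,220))):
    x0,y0,x1,y1=box; hsv=cv2.cvtColor(s["frame"],cv2.COLOR_RGB2HSV)
    m=((hsv[:,:,2]>110)&(hsv[:,:,1]<50)).astype(np.uint8)
    mm=np.zeros_like(m);mm[y0:y1,x0:x1]=m[y0:y1,x0:x1]
    cs,_=cv2.findContours(mm,cv2.RETR_EXTERNAL,cv2.CHAIN_APPROX_NONE); c=max(cs,key=cv2.contourArea)
    P=np.array([onz(s,q[0],0.006)[:2]*1000 for q in c],np.float32)
    r=cv2.minAreaRect(P); print(n,"rect",r, cv2.boxPoints(r).tolist())
hl=[darkc(T,(382.6,189.6),3),darkc(S,(261.7,205.7),3)]
hr=[darkc(T,(431,204.7),3),darkc(S,(225.2,184.4),3)]
H={}
for nm,h in (("L",hl),("R",hr)):
    a,b=onz(T,h[0][0],.005),onz(S,h[1][0],.005); print("hole",nm,h,a,b,tri(T,h[0][0],S,h[1][0])); H[nm]=(a+b)/2
d=H["L"]-H["R"]; print("sep",np.linalg.norm(d),"cover yaw",np.degrees(np.arctan2(-d[0],d[1])))
pl=[darkc(T,(195+165/7,145+215/7),3),darkc(S,(335+588/7,195+300/7),4)]
pr=[darkc(T,(195+545/7,145+211/7),3),darkc(S,(335+198/7,195+200/7),4)]
P={}
for nm,h in (("L",pl),("R",pr)):
    P[nm],e=tri(T,h[0][0],S,h[1][0]); print("pin",nm,h,P[nm],e)
d=P["L"]-P["R"]; print("sep",np.linalg.norm(d),"yaw",np.degrees(np.arctan2(-d[0],d[1])))
E
python3 m1.py
```

```text
top rect ((470.89276123046875, -288.78497314453125), (226.6822509765625, 116.85208129882812), 73.38970947265625) [[382.5050048828125, -380.69482421875], [494.4809875488281, -414.09820556640625], [559.280517578125, -196.8751220703125], [447.3045349121094, -163.47174072265625]]
scene rect ((472.295654296875, -288.19903564453125), (224.5278778076172, 113.95110321044922), 73.35208129882812) [[385.54583740234375, -379.434326171875], [494.72052001953125, -412.08013916015625], [559.0454711914062, -196.9637451171875], [449.87078857421875, -164.31793212890625]]
hole L [(array([383.096 , 189.8341]), np.float64(111.60000000000001)), (array([261.7999, 206.2222]), np.float64(133.66666666666666))] [ 0.5318 -0.2147  0.005 ] [ 0.5376 -0.2072  0.005 ] (array([ 0.5317, -0.2135, -0.0036]), np.float64(0.005241009206490223))
hole R [(array([430.6572, 204.3923]), np.float64(121.33333333333331)), (array([224.5556, 184.1065]), np.float64(148.86666666666667))] [ 0.4809 -0.3879  0.005 ] [ 0.4826 -0.3878  0.005 ] (array([ 0.4811, -0.3887,  0.003 ]), np.float64(0.0004763486270370444))
sep 0.18468293134462468 cover yaw -16.66229714010006
pin L [(array([218.0702, 175.3318]), np.float64(58.0)), (array([418.3819, 237.9335]), np.float64(87.0))] [0.566  0.3618 0.1014] 0.0015586277423944037
pin R [(array([272.5209, 174.9355]), np.float64(62.20000000000002)), (array([363.0451, 223.3065]), np.float64(87.00000000000001))] [0.5692 0.1778 0.1039] 0.0027667395410235452
sep 0.18402260127832204 yaw 1.002482221509111
```

```bash
cat > m2.py <<'E'
from h import *
np.set_printoptions(precision=4,suppress=True)
T,S=load("top0"),load("scene0")
for n,s,(x,y),r in (("top",T,(218,175),5),("top",T,(272,175),5),("sc",S,(418,238),6),("sc",S,(363,223),6)):
    print(n,x-r,y-r);print(s["frame"][y-r:y+r+1,x-r:x+r+1].mean(2).astype(int))
def c(nm,a,b,exp):
    X,e=tri(T,a,S,b); print(nm,X,e,exp)
tc=lambda x,y:(195+x/7-.43,145+y/7-.43); sc=lambda x,y:(335+x/7-.43,195+y/7-.43)
c("upL",tc(88,118),sc(652,376),"z .119");c("upR",tc(613,116),sc(108,238),"z .119")
E
python3 m2.py
```

```text
top 213 170
[[253 253 253 253 253 253 253 253 253 253 253]
 [253 253 253 253 253 253 253 253 253 253 253]
 [253 253 253 253 253 253 253 253 253 253 253]
 [253 253 253 252 250 249 250 252 253 253 253]
 [253 253 252 248 235 223 230 247 252 253 253]
 [253 253 251 241 214 186 203 239 251 253 253]
 [253 253 251 242 224 201 217 244 252 253 253]
 [253 253 252 247 238 230 240 250 252 253 253]
 [253 253 253 251 248 247 250 252 253 253 253]
 [253 253 253 252 252 252 253 253 253 253 253]
 [253 253 253 253 253 253 253 253 253 253 253]]
top 267 170
[[253 253 253 253 253 253 253 253 253 253 253]
 [253 253 253 253 253 253 253 253 253 253 253]
 [253 253 253 253 252 251 251 252 253 253 253]
 [253 253 253 252 248 238 235 247 252 253 253]
 [253 253 253 250 236 202 196 231 250 253 253]
 [253 253 252 247 224 188 182 225 249 253 253]
 [253 253 252 247 231 214 211 236 250 253 253]
 [251 251 252 250 244 236 236 247 252 253 253]
 [239 244 250 252 250 248 249 252 253 253 253]
 [223 233 247 252 252 252 252 253 253 253 253]
 [217 227 243 251 253 253 253 253 253 253 253]]
sc 412 232
[[199 220 219 218 218 218 218
[... 825 characters left out ...]
 218 218 218 218 218 219 219 219 187]
 [218 216 216 217 218 216 213 216 218 219 220 207 165]
 [218 217 217 218 215 194 176 187 213 220 219 178 137]
 [217 216 217 218 190 148 141 149 200 221 208 163 137]
 [217 217 218 219 179 132 127 132 199 221 180 136 135]
 [216 216 218 218 172 126 123 142 203 220 183 149 139]
 [217 216 218 218 182 148 146 167 208 219 207 201 173]
 [216 217 216 218 218 219 220 219 218 219 218 220 221]
 [216 217 216 217 218 218 219 219 217 217 217 218 218]
 [218 217 217 218 217 217 217 218 217 216 216 216 217]
 [220 219 218 218 217 217 217 217 217 217 217 218 216]]
upL [0.6101 0.3953 0.1196] 0.0022820175227218752 z .119
upR [0.6145 0.145  0.1175] 0.0033262851813660073 z .119
```

```bash
python3 - <<'E'
from h import *
np.set_printoptions(precision=3,suppress=True)
T,S=load("top0"),load("scene0")
print("mug",onz(T,(464,182),.09),onz(T,(447,181),.05),"flask",onz(T,(325,167),.21),onz(S,(311,192),.215),"tumbler",onz(T,(319,217),.085),"jar",onz(T,(182,177),.11),"cupb",onz(T,(320,125),.07), "bowl",onz(T,(365,123),.045))
c,s=np.cos(np.radians(-16.63)),np.sin(np.radians(-16.63)); R=np.array([[c,-s],[s,c]]); C=np.array([.4715,-.2885])
print("rib",C+R@[0,-.03]); K=C+R@[-.004,.055]; print("knob",K)
print("knob px",proj(T,[*K,.05]),proj(S,[*K,.05]))
# white bar
for s_,nm,b in ((T,"top",(388,195,402,208)),(S,"sc",(252,182,264,190))):
    x0,y0,x1,y1=b; g=s_["frame"][y0:y1,x0:x1].mean(2); print(nm,x0,y0);print(g.astype(int))
E
```

```text
mug [ 0.555 -0.479  0.09 ] [ 0.562 -0.434  0.05 ] flask [0.584 0.001 0.21 ] [0.589 0.005 0.215] tumbler [0.429 0.017 0.085] jar [0.558 0.48  0.11 ] cupb [0.751 0.018 0.07 ] bowl [ 0.767 -0.143  0.045]
rib [ 0.463 -0.317]
knob [ 0.483 -0.235]
knob px [390.781 202.578] [259.843 185.962]
top 388 195
[[164 162 155 148 139 139 153 164 172 192 222 233 236 235]
 [151 144 126 107  96 105 132 157 175 203 226 235 235 236]
 [116 110  87  65  60  75 113 151 182 213 230 234 236 235]
 [ 73  70  56  45  45  61  97 142 181 219 230 234 234 235]
 [ 50  47  43  40  41  51  79 117 164 205 225 232 234 234]
 [ 43  42  39  42  48  58  78 102 130 165 205 227 234 235]
 [ 40  40  42  52  78 107 123 127 121 133 180 223 235 235]
 [ 41  43  42  60 101 138 152 143 130 136 185 225 235 236]
 [ 40  43  44  52  82 113 122 115 121 160 208 229 235 237]
 [ 40  41  41  45  56  66  70  78 120 182 223 233 235 235]
 [ 40  44  41  41  43  43  47  71 135 203 229 234 234 234]
 [ 42  44  43  43  43  43  45  74 145 213 232 235 235 236]
 [ 40  43  46  53  58  56  56  85 153 216 233 236 236 235]]
sc 252 182
[[198 197 201 202 175 114  73 108 147 157 119  66]
 [198 200 202 197 150  78  37  45  59  64  54  46]
 [198 194 188 153  91  49  41  41  41  44  46  46]
 [196 153  99  93 103  95  82  60  45  47  48  47]
 [198 134  53 101 148 161 149 100  53  48  50  48]
 [203 139  48  47  61  66  63  52  45  45  50  46]
 [205 150  63  37  41  43  42  45  48  46  48  49]
 [202 158  83  40  46  49  49  47  47  51  48  48]]
```

```bash
python3 - <<'E'
from h import *
s=load("top0");f=s["frame"][:,:,::-1]
cv2.imwrite("pics/tk.png",cv2.resize(f[190:220,375:415],None,fx=16,fy=16,interpolation=cv2.INTER_CUBIC))
E
```

```text
(no output)
```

View pics/tk.png

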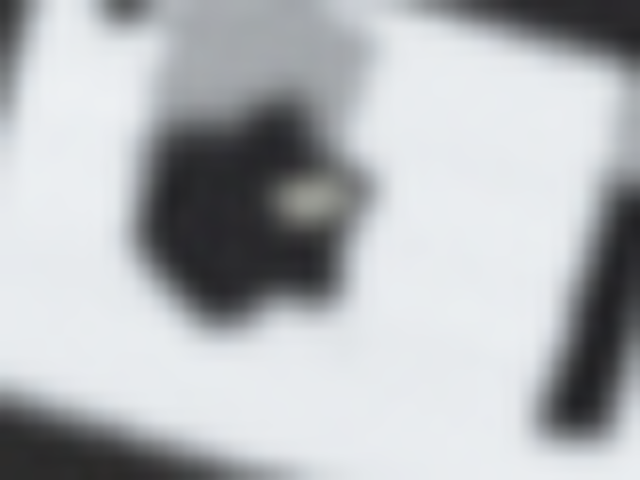

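Flask is at (0.587,0.003) and 215 mm tall, so I'll carry over it. The mug is clear of the rib. The knob turn measures about -1.05 rad, which is in range. Now the motion planner helper.

```bash
cat >> h.py <<'E'
import json,os
def getcmd():
    if not os.path.exists("cmd.json"): return np.array([.26,-.623,.227]),Ro.from_euler("xyz",[180,0,-157.323],degrees=True)
    d=json.load(open("cmd.json")); return np.array(d["p"]),Ro.from_quat(d["q"])
def setcmd(p,r): json.dump({"p":list(map(float,p)),"q":list(map(float,r.as_quat()))},open("cmd.json","w"))
def rel(p,r,p0,r0):
    return np.r_[r0.inv().apply(np.asarray(p)-p0)*100,(r0.inv()*r).as_rotvec()]
def rowpose(row,p0,r0): # row: 6 numbers
    return p0+r0.apply(np.array(row[:3])/100),r0*Ro.from_rotvec(row[3:])
def say(targets):
    "targets: list of (p,r) -> rows from tracked command"
    p0,r0=getcmd()
    for p,r in targets: print(np.round(rel(p,r,p0,r0),3).tolist())
def did(row):
    p,r=rowpose(row,*getcmd()); setcmd(p,r)
    from plant import sensors
    o=sensors.get_obs(); print("t",round(o["clock"],2),"cmd",np.round(p,4),np.round(r.as_euler("xyz",degrees=True),2),"meas",np.round(o["tool_pos"],4),np.round(o["orientation"],2),"F",np.round(o["force"],1),"M",np.round(o["moment"],2),"op",round(o["opening"],4)); 
    print("J",np.round(o["joint_pos"],1))
    return o
def down(yaw): return Ro.from_euler("xyz",[180,0,yaw],degrees=True)
E
python3 - <<'E'
from h import *
r=down(-196.63)
say([([.463,-.317,.18],r),([.463,-.317,.06],r)])
E
```

```text
[-30.528, 20.408, 4.7, -0.0, -0.0, 0.686]
[-30.528, 20.408, 16.7, -0.0, -0.0, 0.686]
```

{"name": "move_arm", "arguments": {
  "commands": [
    [4,-4,2.7,0,0,0,0.09],
    [4,-8,5.4,0,0,0,0.18],
    [4,-13,8.7,0.5,0,0,0.29],
    [4,-18,12,1.5,0,0,0.4],
    [4,-23,15.4,3,0,0,0.52],
    [4,-27,18,4,0,0,0.62],
    [4,-30.5,20.4,6,0,0,0.686],
    [4,-30.5,20.4,9,0,0,0.686]
  ]
}}

```text
clock: 1.1
tool_pos: [0.465, -0.3149, 0.1366]
orientation: [180.0, 0.1, 163.5]
force: [0.0, 0.2, -0.2]
opening: 0.0404
```

```bash
cat > snap.py <<'E'
import sys
from plant import cams
from h import *
n=sys.argv[1]
for c in sys.argv[2].split(","):
    s=cams.snapshot(c); np.savez(f"pics/{c}{n}.npz",**s)
    x0,y0,w,h,k=map(float,sys.argv[3].split(",")) if c=="top" or len(sys.argv)<5 else map(float,sys.argv[4].split(","))
    f=s["frame"][int(y0):int(y0+h),int(x0):int(x0+w),::-1]
    cv2.imwrite(f"pics/{c}{n}.png",cv2.resize(f,None,fx=k,fy=k,interpolation=cv2.INTER_CUBIC))
E
python3 - <<'E'
from h import *
did([-30.5,20.4,9,0,0,.686])
r=down(-196.63)
say([([.463,-.317,.06],r),([.463,-.317,.0115],r)])
E
python3 snap.py 1 scene 180,130,120,90,6
```

```text
t 1.1 cmd [ 0.4628 -0.3172  0.137 ] [180.     0.   163.37] meas [ 0.465  -0.3149  0.1366] [1.7999e+02 1.1000e-01 1.6352e+02] F [ 0.   0.2 -0.2] M [-0.12  0.   -0.04] op 0.0404
J [-14.1  14.3 -20.9  -0.  -54.7 -92.3]
[-0.017, 0.024, 7.7, -0.0, -0.0, 0.0]
[-0.017, 0.024, 12.55, -0.0, -0.0, 0.0]
```

View pics/scene1.png

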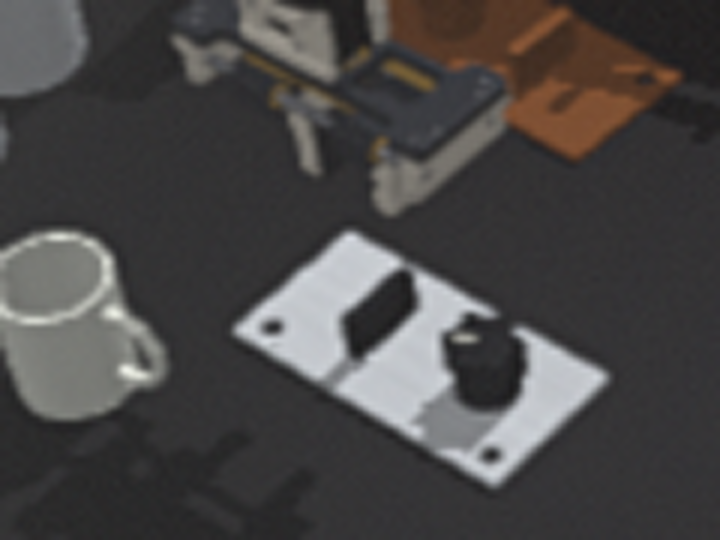

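The scene view shows the gripper above and behind the cover with the jaws along the plate's long axis. The cover hasn't moved and the mug is clear. Descending and gripping.

{"name": "move_arm", "arguments": {
  "commands": [
    [4,0,0,3,0,0,0],
    [4,0,0,6,0,0,0],
    [4,0,0,9,0,0,0],
    [4,0,0,11,0,0,0],
    [4,0,0,12.5,0,0,0],
    [4,0,0,12.5,0,0,0],
    [0,0,0,12.5,0,0,0],
    [0,0,0,12.5,0,0,0]
  ]
}}

```text
clock: 2.15
tool_pos: [0.4636, -0.3172, 0.0125]
orientation: [-180.0, 0.1, 163.4]
force: [-0.3, -0.0, 0.5]
opening: 0.0255
```

```bash
python3 - <<'E'
from h import *
did([0,0,12.5,0,0,0])
E
python3 snap.py 2 top,scene 355,170,100,75,7 190,130,120,90,6
```

```text
t 2.15 cmd [ 0.4628 -0.3172  0.012 ] [180.     0.   163.37] meas [ 0.4636 -0.3172  0.0125] [-1.8000e+02  9.0000e-02  1.6338e+02] F [-0.3 -0.   0.5] M [ 0.03 -0.07  0.  ] op 0.0255
J [-14.4  23.2 -28.    0.  -38.7 -92.2]
```

View pics/scene2.png

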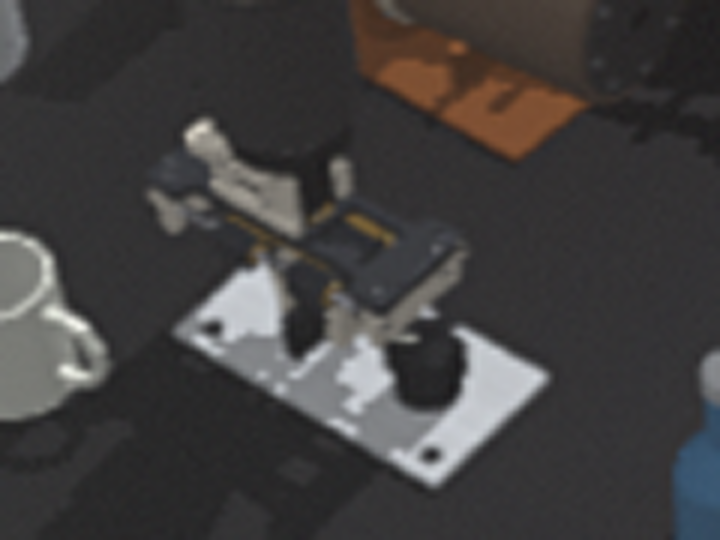

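The fingers straddle the rib, and the knob and mug are untouched. Finishing the close and lifting.

{"name": "move_arm", "arguments": {
  "commands": [
    [0,0,0,0,0,0,0],
    [0,0,0,0,0,0,0],
    [0,0,0,-0.5,0,0,0],
    [0,0,0,-1.5,0,0,0],
    [0,0,0,-3,0,0,0],
    [0,0,0,-5,0,0,0],
    [0,0,0,-7,0,0,0],
    [0,0,0,-9,0,0,0]
  ]
}}

```text
clock: 3.25
tool_pos: [0.4628, -0.3169, 0.103]
orientation: [180.0, 0.0, 163.4]
force: [0.0, 0.0, -6.5]
opening: 0.012
```

```bash
python3 - <<'E'
from h import *
did([0,0,-9,0,0,0])
E
python3 snap.py 3 scene 190,120,120,90,6
```

```text
t 3.25 cmd [ 0.4628 -0.3172  0.102 ] [180.     0.   163.37] meas [ 0.4628 -0.3169  0.103 ] [1.7999e+02 2.0000e-02 1.6337e+02] F [ 0.   0.  -6.5] M [-0.27 -0.01 -0.02] op 0.012
J [-14.4  16.4 -23.2  -0.  -50.5 -92.2]
```

View pics/scene3.png

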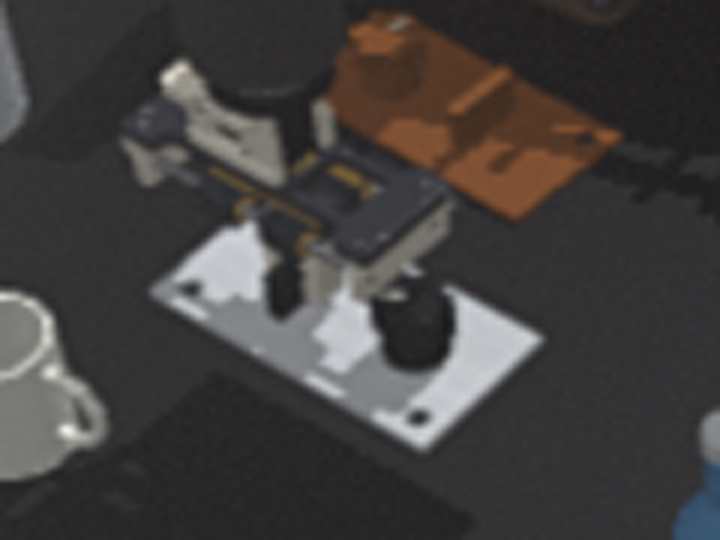

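Held level: 6.5 N, so about 0.66 kg, with 12 mm opening on the rib. Next I plan the lift and the carry over the flask to a pose 90 mm out along the face normal.

```bash
cat >> h.py <<'E'
F0=np.array([.535,.269,.083]); RF=Ro.from_euler("xyz",[0,-25,1.0],degrees=True)
TC=np.array([.0006,-.030,.0125]); RC=Ro.from_euler("y",180,degrees=True)
def hung(dx=0,dy=0,dz=0,t=TC):
    return F0+RF.apply(t+np.array([dx,dy,dz])), RF*RC
E
python3 - <<'E'
from h import *
from scipy.spatial.transform import Slerp
p0,r0=getcmd(); pB,rB=hung(0,0,.09)
print("hung",hung()[0],"B",pB,rB.as_euler("xyz",degrees=True))
A=np.array([.4628,-.3172,.30])
C=np.array([pB[0],pB[1]-.03,.32])
sl=Slerp([0,1],Ro.concatenate([r0,rB]))
rows=[]
for z in (.13,.18,.235,.285,.31): rows.append((np.array([A[0],A[1],z]),r0))
for k,f in enumerate((.06,.16,.27)): rows.append((A*[1,1,0]+[0,0,.32]+f*(C-A)*[1,1,0],sl(f)))
say(rows); print()
p1,r1=rows[-1]; setc=(p1,r1)
rows2=[]
for f in (.38,.49,.6,.71,.82,.91,.97,1.0): rows2.append((A*[1,1,0]+[0,0,.32]+f*(C-A)*[1,1,0],sl(f)))
for p,r in rows2: print(np.round(rel(p,r,p1,r1),3).tolist())
E
```

```text
hung [0.53078535 0.23892186 0.09458242] B [0.4927555  0.23825805 0.17615012] [-180.   25. -179.]
[-0.003, -0.001, -2.8, 0.0, 0.0, 0.0]
[-0.003, -0.001, -7.8, 0.0, 0.0, 0.0]
[-0.003, -0.001, -13.3, 0.0, 0.0, 0.0]
[-0.003, -0.001, -18.3, 0.0, 0.0, 0.0]
[-0.003, -0.001, -20.8, 0.0, 0.0, 0.0]
[0.727, 3.071, -21.8, -0.004, -0.026, -0.018]
[1.943, 8.192, -21.8, -0.011, -0.069, -0.048]
[3.282, 13.825, -21.8, -0.018, -0.117, -0.082]

[0.872, 5.723, -0.026, -0.007, -0.048, -0.033]
[1.744, 11.447, -0.053, -0.015, -0.095, -0.067]
[2.615, 17.17, -0.079, -0.022, -0.143, -0.1]
[3.487, 22.893, -0.105, -0.03, -0.19, -0.133]
[4.359, 28.617, -0.131, -0.037, -0.238, -0.167]
[5.072, 33.299, -0.153, -0.043, -0.277, -0.194]
[5.548, 36.421, -0.167, -0.047, -0.303, -0.212]
[5.785, 37.982, -0.175, -0.049, -0.316, -0.221]
```

{"name": "move_arm", "arguments": {
  "commands": [
    [0,0,0,-2.8,0,0,0],
    [0,0,0,-7.8,0,0,0],
    [0,0,0,-13,0,0,0],
    [0,0,0,-18,0,0,0],
    [0,0,0,-21,0,0,0],
    [0,0.7,3,-21.8,-0.004,-0.026,-0.018],
    [0,1.9,8,-21.8,-0.011,-0.07,-0.05],
    [0,3.3,13.8,-21.8,-0.018,-0.117,-0.082]
  ]
}}

```text
clock: 4.3
tool_pos: [0.4703, -0.1742, 0.3193]
orientation: [179.2, 6.8, 168.0]
force: [2.9, 1.5, -6.0]
opening: 0.0117
```

```bash
python3 - <<'E'
from h import *
did([3.3,13.8,-21.8,-.018,-.117,-.082])
E
```

```text
t 4.3 cmd [ 0.4706 -0.1755  0.32  ] [179.24   6.74 168.03] meas [ 0.4703 -0.1742  0.3193] [179.19   6.79 167.98] F [ 2.9  1.5 -6. ] M [-0.01  0.35 -0.  ] op 0.0117
J [   2.9   -3.4  -16.9    1.   -69.8 -105.2]
```

{"name": "move_arm", "arguments": {
  "commands": [
    [0,0.9,5.7,0,-0.007,-0.048,-0.033],
    [0,1.7,11.4,0,-0.015,-0.095,-0.067],
    [0,2.6,17.2,-0.1,-0.022,-0.143,-0.1],
    [0,3.5,22.9,-0.1,-0.03,-0.19,-0.133],
    [0,4.4,28.6,-0.1,-0.037,-0.238,-0.167],
    [0,5.1,33.3,-0.1,-0.043,-0.277,-0.194],
    [0,5.5,36.4,-0.2,-0.047,-0.303,-0.212],
    [0,5.8,38,-0.2,-0.049,-0.316,-0.221]
  ]
}}

```text
clock: 5.3
tool_pos: [0.4916, 0.2093, 0.3191]
orientation: [-179.9, 25.0, -178.9]
force: [-0.7, -0.1, -6.5]
opening: 0.0119
```

```bash
python3 - <<'E'
from h import *
did([5.8,38,-.2,-.049,-.316,-.221])
say([hung(0,0,.09),hung(0,0,.05),hung(0,0,.03)])
E
python3 snap.py 4 top,scene 150,100,200,150,4 290,120,200,150,4
```

```text
t 5.3 cmd [0.4923 0.2083 0.3202] [-179.99   25.01 -178.98] meas [0.4916 0.2093 0.3191] [-179.94   24.97 -178.86] F [-0.7 -0.1 -6.5] M [-0.38  2.55 -0.04] op 0.0119
J [  57.9   -9.7  -36.2   26.5  -52.4 -161.1]
[5.997, 2.998, 13.095, -0.0, 0.0, 0.0]
[5.997, 2.998, 17.095, -0.0, 0.0, 0.0]
[5.997, 2.998, 19.095, -0.0, 0.0, 0.0]
```

View pics/top4.png

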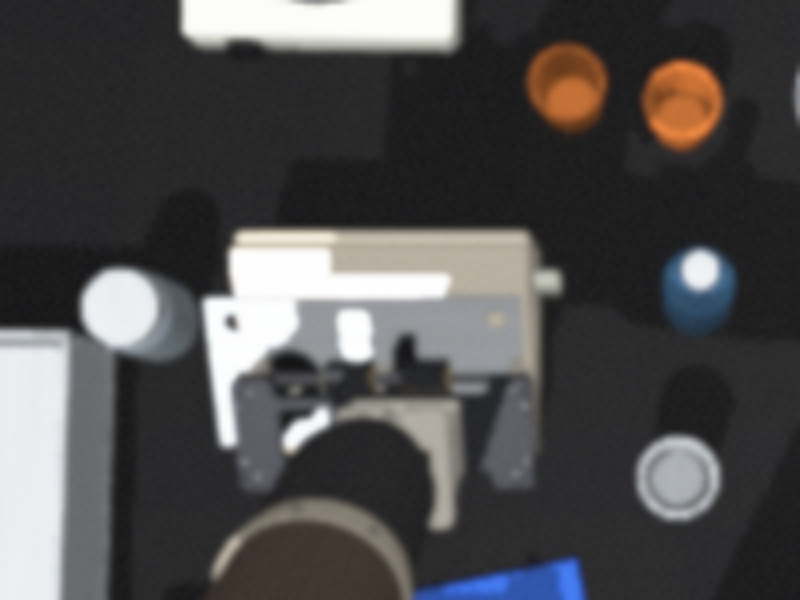

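View pics/scene4.png

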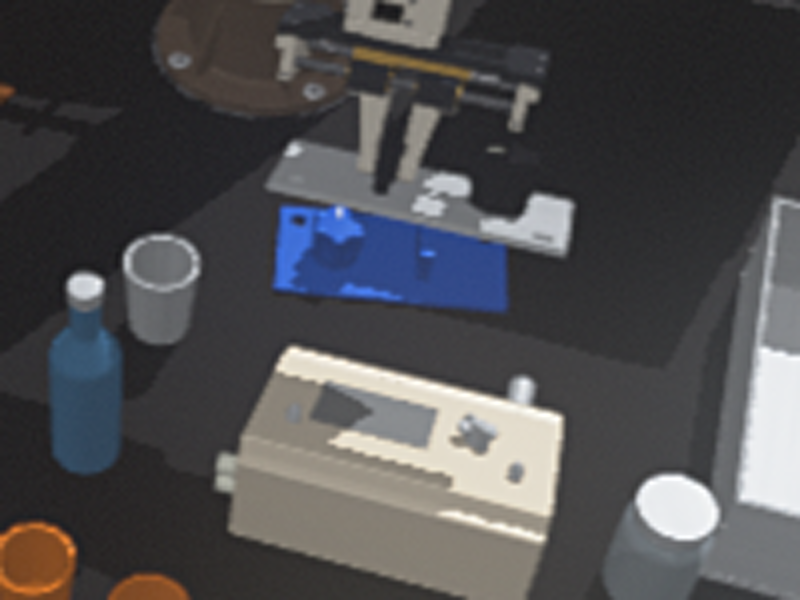

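J6 is at -161° against a limit of -173.7°, so before descending I'll check the wrist with a small kinematic fit from the logged states.

```bash
cat > kin.py <<'E'
from h import *
from scipy.optimize import least_squares
D=[ # joints, pos, orient
([-50.813,20.590,.635,-.021,-70.137,-16.507],[.26006,-.62236,.22565],[179.906,-.007,-157.328]),
([-14.1,14.3,-20.9,0,-54.7,-92.3],[.465,-.3149,.1366],[179.99,.11,163.52]),
([-14.4,23.2,-28.,0,-38.7,-92.2],[.4636,-.3172,.0125],[180,.09,163.38]),
([-14.4,16.4,-23.2,0,-50.5,-92.2],[.4628,-.3169,.103],[179.99,.02,163.37]),
([2.9,-3.4,-16.9,1.,-69.8,-105.2],[.4703,-.1742,.3193],[179.19,6.79,167.98]),
([57.9,-9.7,-36.2,26.5,-52.4,-161.1],[.4916,.2093,.3191],[-179.94,24.97,-178.86])]
E_=lambda s,a:Ro.from_euler(s,a,degrees=True)
def fk(q,P,s4,s6,RT):
    h,a,d,l1,e,l2,l3=P[:7]
    R1=E_("z",q[0]);Ra=R1*E_("y",q[1]);Rf=R1*E_("y",q[1]-q[2])
    w=R1.apply([a,d,h])+Ra.apply([0,0,l1])+Rf.apply([l2,0,e])
    Rw=Rf*E_("x",s4*q[3])*E_("y",-q[4])*E_("x",s6*q[5])
    return w+Rw.apply([l3,0,0]),Rw*RT
def fit():
    best=None
    for s4 in(1,-1):
        for s6 in(1,-1):
            q,p,o=D[0]; Rw=fk(q,np.zeros(7),s4,s6,Ro.identity())[1]; RT=Rw.inv()*E_("xyz",o)
            eo=max((fk(q,np.zeros(7),s4,s6,RT)[1].inv()*E_("xyz",o)).magnitude() for q,p,o in D)
            if best is None or eo<best[0]: best=(eo,s4,s6,RT)
    eo,s4,s6,RT=best
    f=lambda P:np.concatenate([fk(q,P,s4,s6,RT)[0]-p for q,p,o in D]+[1e-3*(P-P0)])
    P0=np.array([.3,0,-.19,.45,0,.4,.25]); r=least_squares(f,P0)
    return r.x,s4,s6,RT,eo,np.abs(r.fun[:18]).max()
if __name__=="__main__":
    P,s4,s6,RT,eo,ep=fit(); print(np.round(P,4),s4,s6,"ori err deg",np.degrees(eo),"pos err",ep)
    LO=np.array([-176.03,-82.01,-58.28,-173.87,-174.79,-173.66]);HI=np.array([176.03,121.73,71.71,95.51,-.11,173.66])
    def ik(p,r,q0):
        g=lambda q:np.r_[(fk(q,P,s4,s6,RT)[0]-p)*10,(fk(q,P,s4,s6,RT)[1].inv()*r).as_rotvec()]
        return least_squares(g,q0).x
    q=np.array(D[-1][0],float)
    for dz in (.18,.09,.05,.02,0):
        p,r=hung(0,0,dz); q=ik(p,r,q); print(dz,np.round(q,1))
E
python3 kin.py
```

```text
[ 0.2511 -0.0136 -0.1877  0.5465  0.0383  0.4754  0.3901] -1 -1 ori err deg 0.12396303392664886 pos err 0.06094922958941229
0.18 [  69.2  -11.4  -37.6   27.8  -57.3 -172.1]
0.09 [  63.4   -2.5  -41.2   32.6  -44.  -174.7]
0.05 [  61.1    2.   -42.2   36.1  -38.5 -177.2]
0.02 [  59.4    5.6  -42.6   39.3  -34.6 -179.8]
0 [  58.4    8.   -42.8   41.9  -32.2 -182. ]
```

```bash
python3 - <<'E'
import re
s=open('kin.py').read()
s=s.replace("h,a,d,l1,e,l2,l3=P[:7]","h,a,d,l1,e,l2,l3,b1=P[:8]").replace("Ra.apply([0,0,l1])","Ra.apply([b1,0,l1])").replace("np.zeros(7)","np.zeros(8)").replace(".4,.25])",".4,.25,0])").replace("E_(\"y\",q[1])","E_(\"y\",q[1])")
s=s.replace('print(np.round(P,4)','print(np.round([fk(q,P,s4,s6,RT)[0]-p for q,p,o in D],4));print(np.round(P,4)')
open('kin.py','w').write(s)
E
python3 kin.py
```

```text
[[-0.0084  0.0127 -0.0169]
 [ 0.0065  0.0003  0.0076]
 [ 0.0018  0.0013  0.0014]
 [ 0.0049  0.0004  0.0061]
 [ 0.015   0.0026  0.025 ]
 [ 0.0008 -0.0149 -0.0232]]
[ 0.2413 -0.0661 -0.1902  0.5295  0.0082  0.4054  0.3495  0.1369] -1 -1 ori err deg 0.12396303392664886 pos err 0.025031053699927863
0.18 [  66.9   -8.6  -41.1   29.9  -50.8 -173.7]
0.09 [  61.4    0.5  -43.7   36.1  -38.6 -177.6]
0.05 [  59.2    4.9  -44.1   40.1  -33.9 -180.6]
0.02 [  57.7    8.3  -44.1   43.7  -30.7 -183.4]
0 [  56.7   10.6  -43.9   46.4  -28.8 -185.6]
```

The wrist can't do this: J6 would need about -184° to hang the cover with this hand orientation, past its -173.7° limit. There is plenty of time, so I'll set the cover back on its known clear spot, turn the hand 180° and regrip, which gives J6 ≈ -5° at the face.

```bash
python3 - <<'E'
from h import *
from scipy.spatial.transform import Slerp
p0,r0=getcmd(); rA=down(163.37); A=np.array([.4628,-.3172,.24])
sl=Slerp([0,1],Ro.concatenate([r0,rA]))
rows=[(p0+f*(A*[1,1,0]+[0,0,.32]-p0)-[0,0,d],sl(f)) for f,d in ((.06,0),(.18,0),(.3,0),(.42,0),(.54,0),(.66,0),(.78,0.02),(.9,0.04))]
say(rows)
p1,r1=rows[-1];print()
for z,f in((.26,1),(.21,1),(.16,1),(.11,1),(.07,1),(.04,1),(.022,1),(.014,1)):
    print(np.round(rel([.4628,-.3172,z],rA,p1,r1),3).tolist())
E
```

```text
[0.211, -3.149, -0.097, 0.004, 0.026, 0.018]
[0.634, -9.448, -0.291, 0.012, 0.078, 0.055]
[1.057, -15.746, -0.485, 0.02, 0.13, 0.091]
[1.48, -22.045, -0.678, 0.028, 0.182, 0.127]
[1.903, -28.344, -0.872, 0.036, 0.234, 0.164]
[2.326, -34.642, -1.066, 0.044, 0.286, 0.2]
[3.595, -40.941, 0.553, 0.052, 0.338, 0.236]
[4.863, -47.239, 2.171, 0.06, 0.39, 0.273]

[-0.979, -5.166, 2.015, 0.007, 0.043, 0.03]
[-0.762, -5.196, 7.01, 0.007, 0.043, 0.03]
[-0.545, -5.227, 12.005, 0.007, 0.043, 0.03]
[-0.328, -5.257, 17.001, 0.007, 0.043, 0.03]
[-0.154, -5.281, 20.997, 0.007, 0.043, 0.03]
[-0.024, -5.299, 23.994, 0.007, 0.043, 0.03]
[0.054, -5.31, 25.792, 0.007, 0.043, 0.03]
[0.089, -5.315, 26.591, 0.007, 0.043, 0.03]
```

{"name": "move_arm", "arguments": {
  "commands": [
    [0,0.2,-3.1,-0.1,0.004,0.026,0.018],
    [0,0.6,-9.2,-0.3,0.012,0.078,0.055],
    [0,1.1,-15.3,-0.5,0.02,0.13,0.09],
    [0,1.5,-21.5,-0.7,0.028,0.18,0.127],
    [0,1.9,-27.7,-0.9,0.036,0.23,0.164],
    [0,2.3,-33.9,-1,0.044,0.286,0.2],
    [0,3.6,-40,0.5,0.052,0.338,0.236],
    [0,4.8,-45.5,2,0.06,0.39,0.273]
  ]
}}

```text
clock: 6.4
tool_pos: [0.4646, -0.2499, 0.2817]
orientation: [179.6, 2.5, 164.9]
force: [1.6, 1.1, -5.9]
opening: 0.0117
```

```bash
python3 - <<'E'
from h import *
did([4.8,-45.5,2,.06,.39,.273])
rA=down(163.37)
for z in (.27,.22,.17,.12,.08,.045,.024,.014): say([([.4628,-.3172,z],rA)])
E
```

```text
t 6.4 cmd [ 0.4653 -0.2473  0.2818] [179.63   2.46 165.09] meas [ 0.4646 -0.2499  0.2817] [179.57   2.47 164.91] F [ 1.6  1.1 -5.9] M [-0.2  -0.1   0.05] op 0.0117
J [ -7.    3.2 -14.4  -0.1 -69.9 -98. ]
[-1.507, -6.83, 1.206, 0.007, 0.043, 0.03]
[-1.292, -6.861, 6.201, 0.007, 0.043, 0.03]
[-1.077, -6.893, 11.196, 0.007, 0.043, 0.03]
[-0.862, -6.925, 16.192, 0.007, 0.043, 0.03]
[-0.69, -6.951, 20.188, 0.007, 0.043, 0.03]
[-0.539, -6.973, 23.685, 0.007, 0.043, 0.03]
[-0.449, -6.986, 25.783, 0.007, 0.043, 0.03]
[-0.406, -6.993, 26.782, 0.007, 0.043, 0.03]
```

{"name": "move_arm", "arguments": {
  "commands": [
    [0,-1.2,-5,1.2,0.006,0.03,0.02],
    [0,-1.3,-6.9,5.5,0.007,0.043,0.03],
    [0,-1.1,-6.9,10.5,0.007,0.043,0.03],
    [0,-0.9,-6.9,15.5,0.007,0.043,0.03],
    [0,-0.7,-7,20,0.007,0.043,0.03],
    [0,-0.5,-7,23.5,0.007,0.043,0.03],
    [0,-0.4,-7,25.5,0.007,0.043,0.03],
    [0,-0.4,-7,26.3,0.007,0.043,0.03]
  ]
}}

```text
clock: 7.4
tool_pos: [0.4618, -0.3176, 0.0174]
orientation: [180.0, -0.1, 163.3]
force: [-0.4, -0.1, -6.6]
opening: 0.0115
```

```bash
python3 - <<'E'
from h import *
did([-.4,-7,26.3,.007,.043,.03])
E
```

```text
t 7.4 cmd [ 0.4625 -0.3172  0.0188] [180.    -0.   163.38] meas [ 0.4618 -0.3176  0.0174] [ 1.7999e+02 -1.0000e-01  1.6331e+02] F [-0.4 -0.1 -6.6] M [-0.32 -0.01  0.03] op 0.0115
J [-14.5  22.8 -27.8  -0.  -39.5 -92.2]
```

{"name": "move_arm", "arguments": {
  "commands": [
    [0,0,0,0.3,0,0,0],
    [0,0,0,0.55,0,0,0],
    [0,0,0,0.6,0,0,0],
    [4,0,0,0.6,0,0,0],
    [4,0,0,0.6,0,0,0],
    [4,0,0,-1,0,0,0],
    [4,0,0,-4,0,0,0],
    [4,0,0,-7,0,0,0]
  ]
}}

```text
clock: 8.4
tool_pos: [0.463, -0.3172, 0.0906]
orientation: [-180.0, 0.0, 163.4]
force: [-0.2, 0.2, -0.7]
opening: 0.0401
```

```bash
python3 - <<'E'
from h import *
did([0,0,-7,0,0,0])
E
python3 snap.py 5 scene 190,130,120,90,6
```

```text
t 8.4 cmd [ 0.4625 -0.3172  0.0888] [180.    -0.   163.38] meas [ 0.463  -0.3172  0.0906] [-1.7999e+02  5.0000e-02  1.6340e+02] F [-0.2  0.2 -0.7] M [-0.01 -0.13 -0.01] op 0.0401
J [-14.4  17.2 -23.9   0.  -48.8 -92.2]
```

View pics/scene5.png

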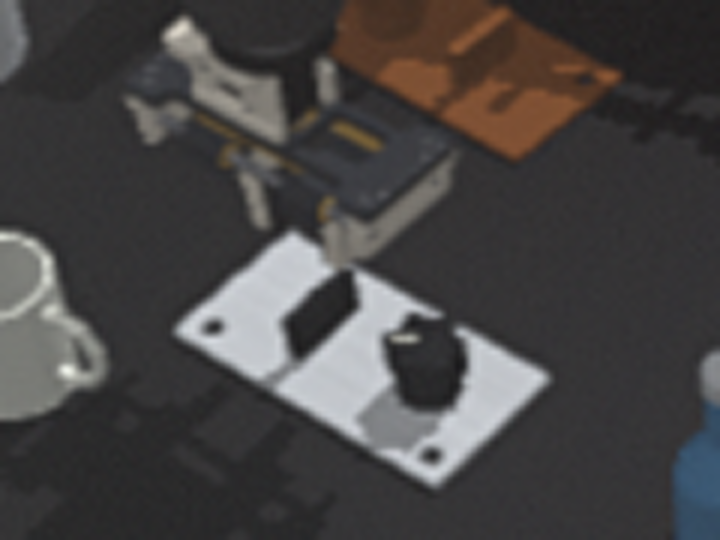

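The cover is flat on the counter and free, at its original spot. Rotating the hand 180°.

{"name": "move_arm", "arguments": {
  "commands": [
    [4,0,0,0,0,0,-0.18],
    [4,0,0,0,0,0,-0.36],
    [4,0,0,0,0,0,-0.54],
    [4,0,0,0,0,0,-0.72],
    [4,0,0,0,0,0,-0.9],
    [4,0,0,0,0,0,-1.08],
    [4,0,0,0,0,0,-1.26],
    [4,0,0,0,0,0,-1.44]
  ]
}}

```text
clock: 9.45
tool_pos: [0.4632, -0.3172, 0.0897]
orientation: [-179.9, 0.0, -113.8]
force: [-0.6, -1.0, 0.8]
opening: 0.0405
```

{"name": "move_arm", "arguments": {
  "commands": [
    [4,0,0,0,0,0,-0.18],
    [4,0,0,0,0,0,-0.36],
    [4,0,0,0,0,0,-0.54],
    [4,0,0,0,0,0,-0.72],
    [4,0,0,0,0,0,-0.9],
    [4,0,0,0,0,0,-1.08],
    [4,0,0,0,0,0,-1.26],
    [4,0,0,0,0,0,-1.44]
  ]
}}

```text
clock: 10.45
tool_pos: [0.4632, -0.3172, 0.0897]
orientation: [-180.0, -0.1, -31.3]
force: [0.2, 0.5, 0.1]
opening: 0.04
```

```bash
python3 - <<'E'
from h import *
did([0,0,0,0,0,-1.44]);did([0,0,0,0,0,-1.44])
say([([.463,-.317,.0888],down(-16.62)),([.463,-.317,.012],down(-16.62))])
E
```

```text
t 10.45 cmd [ 0.4625 -0.3172  0.0888] [ 180.      0.   -114.12] meas [ 0.4632 -0.3172  0.0897] [-1.7999e+02 -9.0000e-02 -3.1260e+01] F [0.2 0.5 0.1] M [-0.03  0.15  0.01] op 0.04
J [-14.4  17.2 -24.    0.  -48.7  73.2]
t 10.45 cmd [ 0.4625 -0.3172  0.0888] [-180.      0.    -31.61] meas [ 0.4632 -0.3172  0.0897] [-1.7999e+02 -9.0000e-02 -3.1260e+01] F [0.2 0.5 0.1] M [-0.03  0.15  0.01] op 0.04
J [-14.4  17.2 -24.    0.  -48.7  73.2]
[0.028, -0.045, 0.001, -0.0, 0.0, -0.262]
[0.029, -0.045, 7.681, -0.0, 0.0, -0.262]
```

{"name": "move_arm", "arguments": {
  "commands": [
    [4,0,0,0,0,0,-0.17],
    [4,0,0,0.5,0,0,-0.262],
    [4,0,0,3,0,0,-0.262],
    [4,0,0,5.5,0,0,-0.262],
    [4,0,0,7.3,0,0,-0.262],
    [4,0,0,7.6,0,0,-0.262],
    [0,0,0,7.6,0,0,-0.262],
    [0,0,0,7.6,0,0,-0.262]
  ]
}}

```text
clock: 11.45
tool_pos: [0.4635, -0.3173, 0.0135]
orientation: [180.0, -0.1, -16.6]
force: [-0.3, -1.0, -0.3]
opening: 0.0249
```

```bash
python3 - <<'E'
from h import *
did([0,0,7.6,0,0,-.262])
E
```

```text
t 11.45 cmd [ 0.4625 -0.3172  0.0128] [-180.     0.   -16.6] meas [ 0.4635 -0.3173  0.0135] [ 1.800e+02 -1.000e-01 -1.658e+01] F [-0.3 -1.  -0.3] M [-0.02  0.16 -0.03] op 0.0249
J [-14.4  23.1 -28.    0.  -38.8  87.8]
```

{"name": "move_arm", "arguments": {
  "commands": [
    [0,0,0,0,0,0,0],
    [0,0,0,0,0,0,0],
    [0,0,0,-0.5,0,0,0],
    [0,0,0,-2,0,0,0],
    [0,0,0,-5,0,0,0],
    [0,0,0,-10,0,0,0],
    [0,0,0,-15,0,0,0],
    [0,0,0,-20,0,0,0]
  ]
}}

```text
clock: 12.45
tool_pos: [0.4619, -0.3167, 0.2145]
orientation: [-180.0, 0.0, -16.6]
force: [1.5, -0.7, -7.3]
opening: 0.0122
```

```bash
sed -i 's/^TC=.*/TC=np.array([.0006,-.030,.0135]); RC=Ro.from_euler("x",180,degrees=True)/' h.py
python3 - <<'E'
from h import *
from scipy.spatial.transform import Slerp
o=did([0,0,-20,0,0,0])
p0,r0=getcmd(); pB,rB=hung(0,0,.09); print(pB,rB.as_euler("xyz",degrees=True))
C=np.array([pB[0]-.0,pB[1]-.03,.32]); A=p0.copy(); A[2]=.32
sl=Slerp([0,1],Ro.concatenate([r0,rB]))
P=lambda f,z:(np.r_[(p0+f*(C-p0))[:2],z],sl(f))
rows=[P(0,.25),P(.04,.29),P(.11,.31),P(.2,.32),P(.3,.32),P(.4,.32),P(.5,.32),P(.6,.32)]
say(rows);print(np.round(rows[-1][0],4))
p1,r1=rows[-1]
for r in [P(.7,.32),P(.79,.32),P(.87,.32),P(.94,.32),P(.98,.32),P(1,.32),P(1,.32),P(1,.32)]: print(np.round(rel(*r,p1,r1),3).tolist())
E
```

```text
t 12.45 cmd [ 0.4625 -0.3172  0.2128] [-180.     0.   -16.6] meas [ 0.4619 -0.3167  0.2145] [-1.7998e+02  2.0000e-02 -1.6610e+01] F [ 1.5 -0.7 -7.3] M [-0.38 -0.09 -0.05] op 0.0122
J [-14.4  10.3 -15.   -0.  -64.7  87.8]
[0.49233295 0.23825067 0.17705643] [180. -25.   1.]
[-0.0, -0.0, -3.719, 0.0, 0.0, 0.0]
[-0.487, -2.049, -7.719, 0.003, 0.017, -0.012]
[-1.338, -5.633, -9.719, 0.007, 0.048, -0.033]
[-2.432, -10.242, -10.719, 0.013, 0.087, -0.06]
[-3.647, -15.363, -10.718, 0.02, 0.13, -0.091]
[-4.863, -20.484, -10.718, 0.027, 0.173, -0.121]
[-6.079, -25.606, -10.718, 0.033, 0.216, -0.151]
[-7.294, -30.727, -10.718, 0.04, 0.26, -0.181]
[ 0.4804 -0.0019  0.32  ]
[-0.269, -5.256, 0.016, 0.007, 0.043, -0.03]
[-0.51, -9.987, 0.031, 0.013, 0.082, -0.057]
[-0.725, -14.192, 0.043, 0.018, 0.117, -0.082]
[-0.913, -17.872, 0.055, 0.023, 0.147, -0.103]
[-1.021, -19.975, 0.061, 0.025, 0.165, -0.115]
[-1.074, -21.026, 0.064, 0.027, 0.173, -0.121]
[-1.074, -21.026, 0.064, 0.027, 0.173, -0.121]
[-1.074, -21.026, 0.064, 0.027, 0.173, -0.121]
```

{"name": "move_arm", "arguments": {
  "commands": [
    [0,0,0,-3.7,0,0,0],
    [0,-0.5,-2,-7.7,0.003,0.017,-0.012],
    [0,-1.3,-5.6,-9.7,0.007,0.048,-0.033],
    [0,-2.4,-10.2,-10.7,0.013,0.087,-0.06],
    [0,-3.6,-15.4,-10.7,0.02,0.13,-0.09],
    [0,-4.9,-20.5,-10.7,0.027,0.173,-0.12],
    [0,-6.1,-25.6,-10.7,0.033,0.216,-0.15],
    [0,-7.3,-30.7,-10.7,0.04,0.26,-0.18]
  ]
}}

```text
clock: 13.45
tool_pos: [0.479, -0.0009, 0.3196]
orientation: [-179.0, -15.1, -6.3]
force: [2.1, 0.3, -6.0]
opening: 0.0119
```

```bash

python3 - <<'E'
from h import *
from scipy.spatial.transform import Slerp
o=did([-7.3,-30.7,-10.7,.04,.26,-.18])
p0,r0=getcmd(); pB,rB=hung(0,0,.06);
sl=Slerp([0,1],Ro.concatenate([r0,rB]))
P=lambda f,z:(np.r_[(p0+f*(pB-p0))[:2],z],sl(min(f,1)))
say([P(.2,.32),P(.4,.32),P(.6,.32),P(.8,.31),P(.94,.29),P(1,.25),P(1,.21),P(1,.17)])
E
```

```text
t 13.45 cmd [ 0.4803 -0.0022  0.3198] [-179.04  -15.02   -6.35] meas [ 0.479  -0.0009  0.3196] [-179.    -15.06   -6.34] F [ 2.1  0.3 -6. ] M [-0.3   1.44 -0.02] op 0.0119
J [ 30.3 -11.8 -28.4   9.3 -60.9  49.8]
[-0.035, -4.838, 0.053, 0.005, 0.035, -0.024]
[-0.075, -9.676, 0.123, 0.011, 0.069, -0.049]
[-0.114, -14.514, 0.194, 0.016, 0.104, -0.073]
[-0.413, -19.335, 1.23, 0.022, 0.138, -0.098]
[-0.959, -22.689, 3.21, 0.026, 0.163, -0.115]
[-2.007, -24.076, 7.094, 0.027, 0.173, -0.122]
[-3.044, -24.011, 10.957, 0.027, 0.173, -0.122]
[-4.08, -23.947, 14.82, 0.027, 0.173, -0.122]
```

{"name": "move_arm", "arguments": {
  "commands": [
    [0,0,-4.8,0,0.005,0.035,-0.024],
    [0,-0.1,-9.7,0.1,0.011,0.069,-0.049],
    [0,-0.1,-14.5,0.2,0.016,0.104,-0.073],
    [0,-0.4,-19.3,1.2,0.022,0.138,-0.098],
    [0,-1,-22.7,3.2,0.026,0.163,-0.115],
    [0,-2,-24,7,0.027,0.173,-0.122],
    [0,-3,-24,11,0.027,0.173,-0.122],
    [0,-4.1,-23.9,14.8,0.027,0.173,-0.122]
  ]
}}

```text
clock: 14.45
tool_pos: [0.5042, 0.238, 0.1687]
orientation: [180.0, -25.0, 1.0]
force: [2.0, -0.3, -5.7]
opening: 0.0119
```

```bash

python3 - <<'E'
from h import *
o=did([-4.1,-23.9,14.8,.027,.173,-.122])
say([hung(0,0,d) for d in (.06,.04,.03,.02)])
E
python3 snap.py 6 top,scene 170,130,150,112,5 310,150,150,112,5
```

```text
t 14.45 cmd [0.5047 0.238  0.1701] [179.99 -25.     0.99] meas [0.5042 0.238  0.1687] [179.96 -24.98   1.01] F [ 2.  -0.3 -5.7] M [-0.42  1.93 -0.05] op 0.0119
J [ 53.5   0.7 -52.2  44.5 -28.6  -0.5]
[-0.829, -0.044, 1.85, 0.0, -0.0, -0.0]
[-0.829, -0.045, 3.85, 0.0, -0.0, -0.0]
[-0.829, -0.045, 4.85, 0.0, -0.0, -0.0]
[-0.829, -0.045, 5.85, 0.0, -0.0, -0.0]
```

View pics/scene6.png

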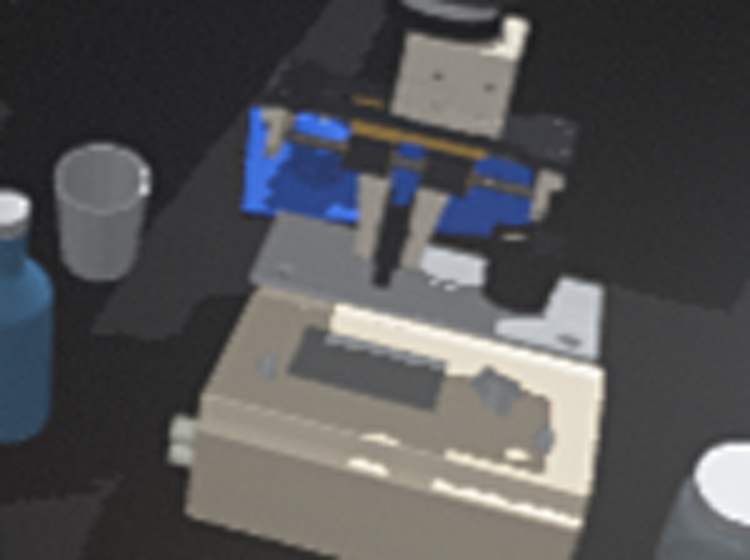

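View pics/top6.png

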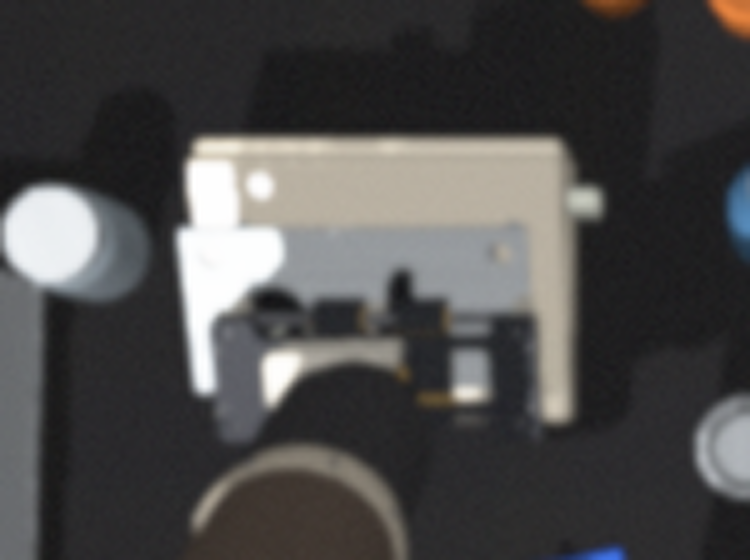

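The cover is 70 mm off the face, parallel to it, and about 8 mm too far uphill as planned. J6 is at -0.5°, so the wrist is fine. Moving to 25 mm out and comparing holes with pins.

{"name": "move_arm", "arguments": {
  "commands": [
    [0,-0.4,0,0.5,0,0,0],
    [0,-0.8,0,1.5,0,0,0],
    [0,-0.8,0,2.5,0,0,0],
    [0,-0.8,0,3.5,0,0,0],
    [0,-0.8,0,4.5,0,0,0],
    [0,-0.8,0,5.3,0,0,0],
    [0,-0.8,0,5.3,0,0,0],
    [0,-0.8,0,5.3,0,0,0]
  ]
}}

```text
clock: 15.55
tool_pos: [0.5209, 0.2389, 0.1199]
orientation: [-179.9, -25.1, 0.9]
force: [-0.8, -0.1, -6.5]
opening: 0.012
```

```bash

python3 - <<'E'
from h import *
o=did([-.8,0,5.3,0,0,0])
R=Ro.from_euler("xyz",o["orientation"],degrees=True)*RC.inv(); O=o["tool_pos"]-R.apply(TC)
print("cover in face mm",RF.inv().apply(O-F0)*1000,"rot deg",np.degrees((RF.inv()*R).as_rotvec()))
T,S=load("top0"),load("scene0")
for y,n in((.092,"L"),(-.092,"R")):
    h=O+R.apply([.038,y,.006]); print("hole",n,"top",proj(T,h),"scene",proj(S,h)); 
    f=F0+RF.apply([.038,y,.0]);print(" pinfoot top",proj(T,f),"scene",proj(S,f)); f=F0+RF.apply([.038,y,.015]);print(" pintip top",proj(T,f),"scene",proj(S,f))
E
python3 snap.py 7 top,scene 190,135,110,82,7 335,180,110,82,7
```

```text
t 15.55 cmd [0.5199 0.2383 0.1187] [179.99 -25.     0.99] meas [0.5209 0.2389 0.1199] [-179.94  -25.13    0.95] F [-0.8 -0.1 -6.5] M [-0.37  2.52 -0.05] op 0.012
J [ 43.6   5.6 -57.7  66.1 -18.3 -14.8]
cover in face mm [ 1.81532267  0.15833652 26.13310735] rot deg [ 0.04075408 -0.1285789  -0.04791981]
hole L top [215.72955746 177.41512491] scene [420.18891416 230.35155438]
 pinfoot top [218.07154948 174.90798442] scene [417.8499796  238.80081405]
 pintip top [217.03933814 176.30554607] scene [418.93192715 234.77208795]
hole R top [271.26303031 177.1835935 ] scene [364.00226447 216.2396263 ]
 pinfoot top [272.34266862 174.65443247] scene [362.30787472 224.60899179]
 pintip top [271.87357995 176.04743454] scene [363.12227769 220.62005684]
```

View pics/scene7.png

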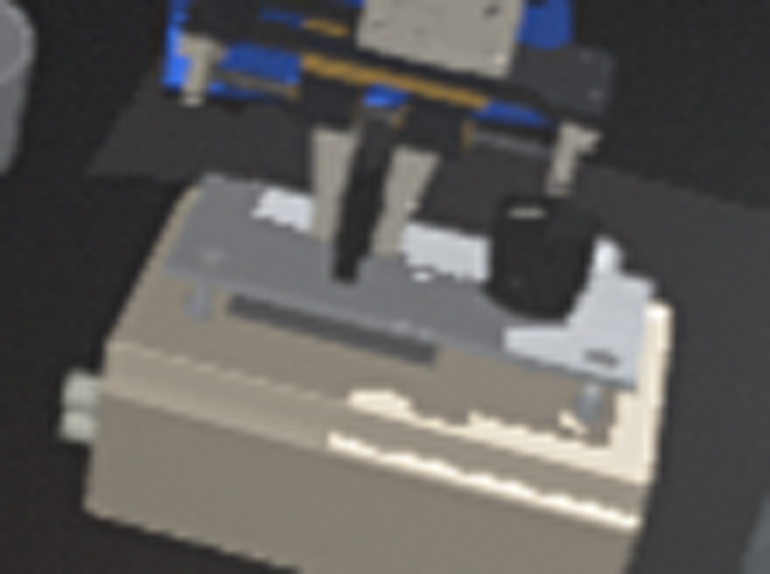

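View pics/top7.png

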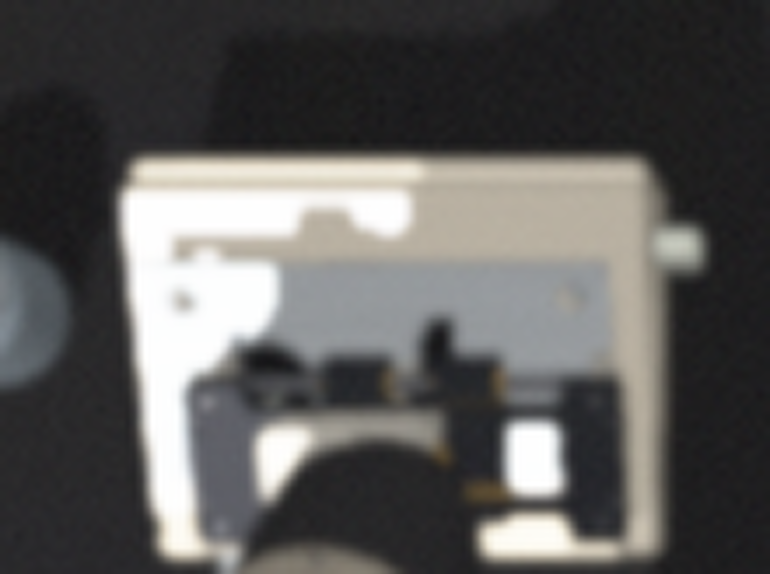

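Scene view: holes at (420.6,230.4) and (364.7,216.3), against (420.2,230.4) and (364.0,216.2) predicted from the arm pose. Pin tips at (418.9,234.2) and (363.2,220.3), against (418.9,234.8) and (363.1,220.6). They agree within about 1–1.5 mm, so I descend with a 1.5 mm downhill correction.

{"name": "move_arm", "arguments": {
  "commands": [
    [0,-0.1,0,0.2,0,0,0],
    [0,-0.15,0,0.5,0,0,0],
    [0,-0.15,0,0.8,0,0,0],
    [0,-0.15,0,1.1,0,0,0],
    [0,-0.15,0,1.4,0,0,0],
    [0,-0.15,0,1.7,0,0,0],
    [0,-0.15,0,1.9,0,0,0],
    [0,-0.15,0,1.9,0,0,0]
  ]
}}

```text
clock: 16.65
tool_pos: [0.5286, 0.2398, 0.1024]
orientation: [179.8, -24.6, 0.9]
force: [-7.7, -3.2, -10.3]
opening: 0.0124
```

```bash
cat >> h.py <<'E'
def covpose(o):
    R=Ro.from_euler("xyz",o["orientation"],degrees=True)*RC.inv(); O=o["tool_pos"]-R.apply(TC)
    print("cover in face mm",np.round(RF.inv().apply(O-F0)*1000,2),"rot deg",np.round(np.degrees((RF.inv()*R).as_rotvec()),2),"F face",np.round(RF.inv().apply(o["force"]),2))
E
python3 - <<'E'
from h import *
covpose(did([-.15,0,1.9,0,0,0]))
E
python3 snap.py 8 top,scene 190,135,110,82,7 335,180,110,82,7
```

```text
t 16.65 cmd [0.5265 0.2384 0.1009] [179.99 -25.     0.99] meas [0.5286 0.2398 0.1024] [179.83 -24.57   0.93] F [ -7.7  -3.2 -10.3] M [-0.93  5.9  -0.55] op 0.0124
J [ 39.5   7.8 -58.3  74.2 -15.8 -19.6]
cover in face mm [1.25 0.87 6.92] rot deg [-0.2   0.43 -0.06] F face [-11.38  -3.08  -6.04]
```

View pics/scene8.png

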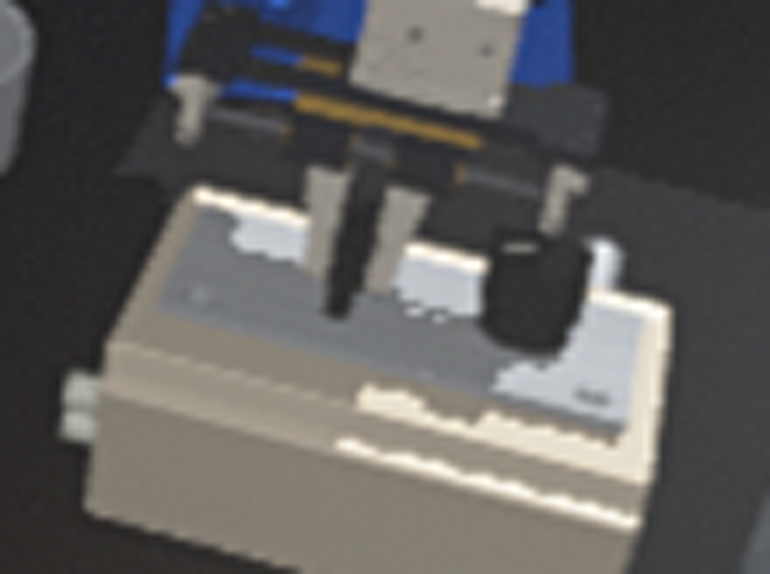

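View pics/top8.png

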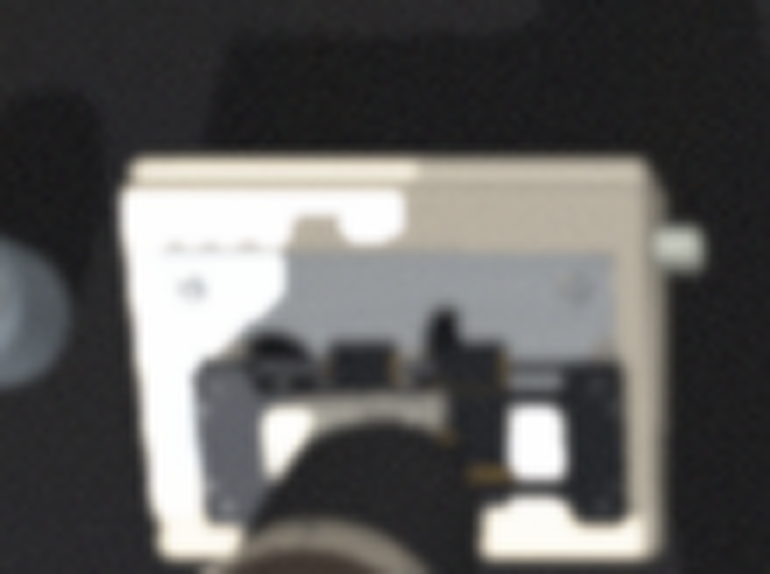

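Both holes now show the pins inside them. The force (-8.6 N in face x, -3 N in y) says the cover sits about 1 mm too far uphill and left, and the measured pose agrees (+1.25, +0.87 mm). I nudge by that and go on down.

{"name": "move_arm", "arguments": {
  "commands": [
    [0,-0.08,0.04,0,0,0,0],
    [0,-0.15,0.08,0,0,0,0],
    [0,-0.15,0.08,0.15,0,0,0],
    [0,-0.15,0.08,0.3,0,0,0],
    [0,-0.15,0.08,0.45,0,0,0],
    [0,-0.15,0.08,0.6,0,0,0],
    [0,-0.15,0.08,0.7,0,0,0],
    [0,-0.15,0.08,0.7,0,0,0]
  ]
}}

```text
clock: 17.75
tool_pos: [0.5317, 0.2398, 0.0981]
orientation: [179.8, -24.5, 0.9]
force: [-32.3, -12.0, -1.0]
opening: 0.0119
```

```bash

python3 - <<'E'
from h import *
covpose(did([-.15,0.08,.7,0,0,0]))
E
```

```text
t 17.75 cmd [0.5281 0.2376 0.0939] [179.99 -25.     0.99] meas [0.5317 0.2398 0.0981] [179.75 -24.46   0.88] F [-32.3 -12.   -1. ] M [-4.   12.28 -1.97] op 0.0119
J [ 38.3   8.4 -58.3  76.6 -15.2 -20.9]
cover in face mm [2.25 0.83 1.65] rot deg [-0.3   0.54 -0.11] F face [-29.87 -11.46  12.87]
```

J3 is at its -58.28° limit, which is why the arm can't follow the last millimetres. I'll check it precisely and look before releasing.

```bash

python3 - <<'E'
from h import *
from plant import sensors
o=sensors.get_obs(); print(o["joint_pos"],o["qvel"],o["tau"])
E
python3 snap.py 9 top,scene 190,135,110,82,7 335,180,110,82,7
```

```text
[ 38.26350821   8.38014974 -58.28141227  76.55076661 -15.19015823
 -20.9374164 ] [ 0.12561    -0.13047958 -0.05210197 -0.10559211 -0.006371    0.08237693] [ -1.09985266 -35.23054361  26.33952141   3.77570495  -0.46004095
   0.13787986]
```

View pics/scene9.png

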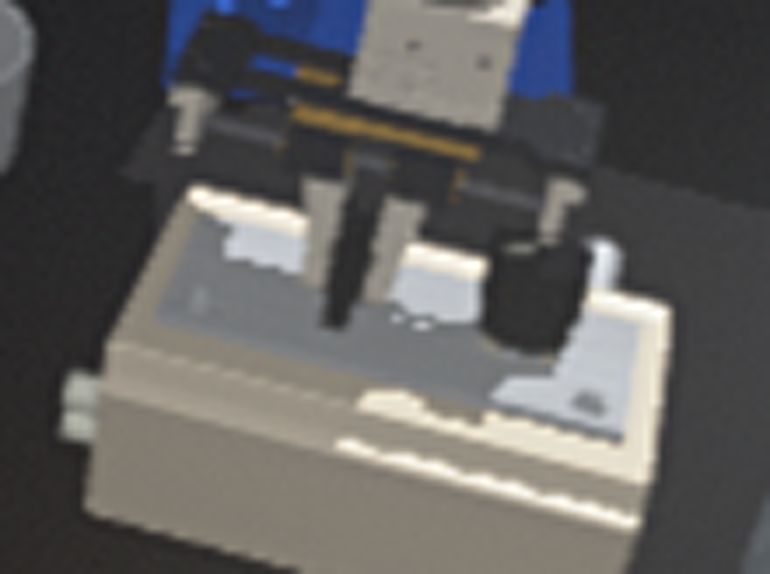

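Both pins stand through their holes and the plate lies almost on the face. Opening gently and backing off along the normal, which also frees J3.

{"name": "move_arm", "arguments": {
  "commands": [
    [1.6,0,0,-0.1,0,0,0],
    [2.4,0,0,-0.1,0,0,0],
    [3.5,0,0,-0.2,0,0,0],
    [3.5,0,0,-0.5,0,0,0],
    [3.5,0,0,-1.5,0,0,0],
    [3.5,0,0,-3,0,0,0],
    [3.5,0,0,-5,0,0,0],
    [3.5,0,0,-7,0,0,0]
  ]
}}

```text
clock: 18.85
tool_pos: [0.5028, 0.241, 0.163]
orientation: [179.8, -24.5, 1.0]
force: [0.7, 0.2, 0.3]
opening: 0.0348
```

```bash

python3 - <<'E'
from h import *
covpose(did([0,0,-7,0,0,0]))
E
python3 snap.py 10 top,scene 190,135,110,82,7 335,180,110,82,7
```

```text
t 18.85 cmd [0.4986 0.2371 0.1573] [179.99 -25.     0.99] meas [0.5028 0.241  0.163 ] [179.8  -24.5    0.99] F [0.7 0.2 0.3] M [-0.02  1.35  0.04] op 0.0348
J [ 53.8   1.4 -52.1  44.2 -28.5  -0.7]
cover in face mm [ 3.51  2.51 72.7 ] rot deg [-0.2   0.5  -0.01] F face [ 0.78  0.18 -0.06]
```

View pics/scene10.png

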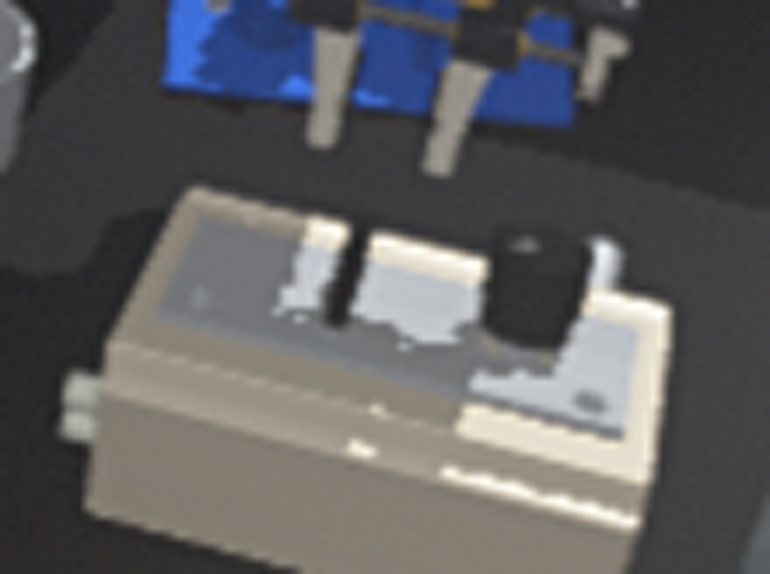

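View pics/top10.png

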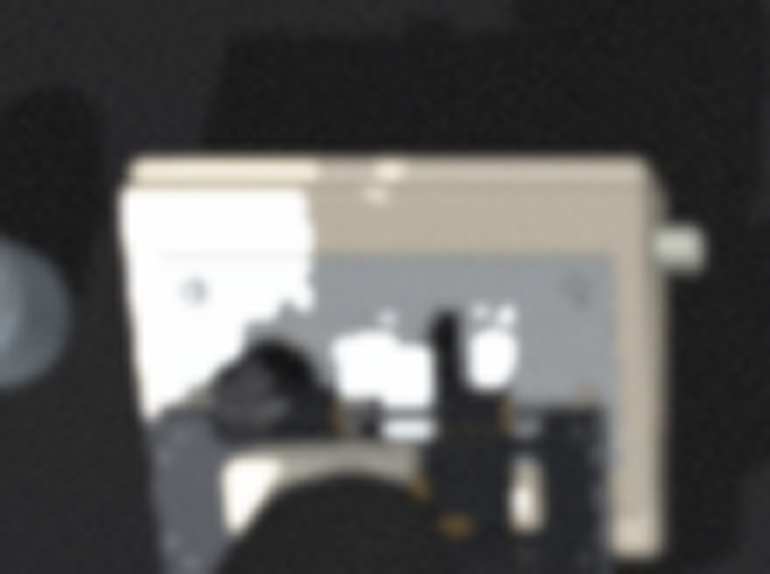

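```bash

python3 - <<'E'
from h import *
from plant import sensors
o=sensors.get_obs(); setcmd(o["tool_pos"],Ro.from_euler("xyz",o["orientation"],degrees=True))
T,S=load("top0"),load("scene0")
c=lambda p:np.round((p-np.array([335,180])+.43)*7,0); ct=lambda p:np.round((p-np.array([190,135])+.43)*7,0)
for n,q in dict(UL=(.055,.11),UR=(.055,-.11),LL=(-.055,.11),LR=(-.055,-.11),hL=(.038,.092),hR=(.038,-.092)).items():
    for dx in (0,-.003):
      print(n,dx,[c(proj(S,F0+RF.apply([q[0]+dx,q[1],z]))).tolist() for z in (.006,.009)],ct(proj(T,F0+RF.apply([q[0]+dx,q[1],.006]))))
print("knob top",c(proj(S,F0+RF.apply([-.004,.055,.050]))),c(proj(S,F0+RF.apply([-.004,.055,.0585]))))
E
```

```text
UL 0 [[623.0, 430.0], [624.0, 425.0]] [156. 253.]
UL -0.003 [[623.0, 427.0], [625.0, 422.0]] [156. 259.]
UR 0 [[152.0, 310.0], [153.0, 304.0]] [614. 251.]
UR -0.003 [[154.0, 307.0], [155.0, 302.0]] [614. 257.]
LL 0 [[637.0, 327.0], [638.0, 321.0]] [179. 465.]
LL -0.003 [[637.0, 324.0], [639.0, 319.0]] [179. 471.]
LR 0 [[196.0, 217.0], [197.0, 212.0]] [623. 463.]
LR -0.003 [[197.0, 215.0], [198.0, 209.0]] [624. 468.]
hL 0 [[586.0, 403.0], [587.0, 398.0]] [197. 286.]
hL -0.003 [[586.0, 400.0], [588.0, 395.0]] [197. 292.]
hR 0 [[196.0, 304.0], [198.0, 299.0]] [578. 284.]
hR -0.003 [[198.0, 301.0], [199.0, 296.0]] [578. 290.]
knob top [535. 262.] [539. 246.]
```

The plate corners match the hung prediction within about 2 mm, and the knob top sits at its raised height (riding on the thread), as expected. Now the knob angle.

```bash

python3 - <<'E'
from h import *
np.set_printoptions(precision=2,suppress=True)
S=load("scene10"); x0,y0=404,209
g=S["frame"][y0:y0+10,x0:x0+16].mean(2); print(g.astype(int))
def plane(s,p,z):
    c,d=ray(s,p); n=RF.apply([0,0,1]); q=F0+n*z; k=((q-c)@n)/(d@n); return RF.inv().apply(c+k*d-F0)
for (y_,x_) in [(214,409)]:
    w=S["frame"][211:218,405:416].mean(2); d=np.clip(w-62,0,None); d[:2,8:]=0
    Y,X=np.mgrid[211:218,405:416]; print((d).astype(int)); p=((d*X).sum()/d.sum(),(d*Y).sum()/d.sum()); q=plane(S,p,.0585)*1000; print(p,q,"rel axis",q[:2]-[-4,55],"ang",np.degrees(np.arctan2(q[1]-55,q[0]+4)))
# initial images
T0,S0=load("top0"),load("scene0"); K=np.array([.483,-.235])
for s,p in ((T0,(393.8,201.9)),(S0,(256.35,185.9))):
    v=onz(s,p,.05)[:2]-K; print(v*1000,np.degrees(np.arctan2(v[1],v[0]))+16.6)
E
```

```text
[[ 61  61  62  61  61  61  62  62  61  62  61  62  62  62  62  62]
 [ 61  62  62  63  62  62  63  62  62  63  62  63  60  62  62  63]
 [ 61  63  61  61  62  62  61  61  61  62  61  62  62  62  63  63]
 [ 62  58  54  54  54  58  58  58  55  57  58  61  62  61  62  61]
 [ 62  54  49  54  54  59  64  57  53  53  54  57  61  60  63  71]
 [ 56  50  48  59  69  88  99  78  57  55  55  55  56  58  72 107]
 [ 55  49  50  58  80  94 107  91  62  55  53  55  55  52  54 108]
 [ 77  46  47  48  50  55  59  58  53  54  53  55  56  52  47  87]
 [143  57  44  49  49  52  52  53  54  54  55  55  54  52  45  91]
 [144  56  45  48  49  49  49  54  55  55  56  55  52  51  52 123]]
[[ 1  0  0  0  0  0  0  0  0  0  0]
 [ 0  0  0  0  0  0  0  0  0  0  0]
 [ 0  0  0  0  0  2  0  0  0  0  0]
 [ 0  0  0  7 26 37 16  0  0  0  0]
 [ 0  0  0 18 32 45 29  0  0  0  0]
 [ 0  0  0  0  0  0  0  0  0  0  0]
 [ 0  0  0  0  0  0  0  0  0  0  0]]
(np.float64(409.6799387442573), np.float64(214.54823889739663)) [-1.31 48.82 58.5 ] rel axis [ 2.69 -6.18] ang -66.44247835945592
[  2.92 -10.29] -57.53873859523625
[  4.4  -11.98] -53.24757777018956
```

```bash
cat > kin2.py <<'E'
from h import *
from scipy.optimize import least_squares
import kin
D=kin.D+[([-14.4,17.2,-23.9,0,-48.8,-92.2],[.463,-.3172,.0906],[180,.05,163.4]),
([-14.4,17.2,-24.,0,-48.7,73.2],[.4632,-.3172,.0897],[-180,-.09,-31.26]),
([-14.4,10.3,-15.,0,-64.7,87.8],[.4619,-.3167,.2145],[-179.98,.02,-16.61]),
([30.3,-11.8,-28.4,9.3,-60.9,49.8],[.479,-.0009,.3196],[-179,-15.06,-6.34]),
([53.5,.7,-52.2,44.5,-28.6,-.5],[.5042,.238,.1687],[179.96,-24.98,1.01]),
([43.6,5.6,-57.7,66.1,-18.3,-14.8],[.5209,.2389,.1199],[-179.94,-25.13,.95]),
([38.26,8.38,-58.28,76.55,-15.19,-20.94],[.5317,.2398,.0981],[179.75,-24.46,.88]),
([-7.,3.2,-14.4,-.1,-69.9,-98.],[.4646,-.2499,.2817],[179.57,2.47,164.91]),
([53.8,1.4,-52.1,44.2,-28.5,-.7],[.5028,.241,.163],[179.8,-24.5,.99])]
E_=lambda s,a:Ro.from_euler(s,a,degrees=True)
def fk(q,P,s4,s6,RT):
    h,a,d,l1,b1,l2,e,l3,w1,w2,o1,o2=P
    R1=E_("z",q[0]);Ra=R1*E_("y",q[1]);Rf=R1*E_("y",q[1]-q[2]);R4=Rf*E_("x",s4*q[3]);R5=R4*E_("y",-q[4])
    Rw=R5*E_("x",s6*q[5])
    return R1.apply([a,d,h])+Ra.apply([b1,0,l1])+Rf.apply([l2,0,e])+R4.apply([0,w1,w2])+R5.apply([l3,o1,o2]),Rw*RT
def fit():
    _,s4,s6,RT,_,_=kin.fit()
    P0=np.array([.3,0,-.19,.45,0,.4,0,.25,0,0,0,0])
    f=lambda P:np.concatenate([fk(q,P,s4,s6,RT)[0]-p for q,p,o in D]+[1e-3*(P-P0)])
    r=least_squares(f,P0,max_nfev=2000); return r.x,s4,s6,RT
if __name__=="__main__":
    P,s4,s6,RT=fit(); np.set_printoptions(precision=4,suppress=True)
    print(P); print(np.array([np.r_[fk(q,P,s4,s6,RT)[0]-p,np.degrees((fk(q,P,s4,s6,RT)[1].inv()*E_("xyz",o)).magnitude())] for q,p,o in D]))
E
python3 kin2.py
```

```text
[ 0.2007  0.0025  0.0001  0.6025  0.0012  0.464  -0.0048  0.3797 -0.096
  0.0043 -0.096  -0.0041]
[[-0.     -0.0002  0.      0.    ]
 [ 0.0003  0.0001  0.      0.08  ]
 [ 0.      0.     -0.0002  0.022 ]
 [-0.0008  0.0001 -0.0005  0.124 ]
 [-0.0008 -0.0003 -0.0002  0.0812]
 [-0.      0.0001 -0.0004  0.0523]
 [ 0.0004  0.0001  0.0002  0.0503]
 [-0.0003  0.0002  0.0004  0.066 ]
 [ 0.0005 -0.0002  0.0003  0.0297]
 [ 0.0003 -0.0001  0.0003  0.0754]
 [ 0.0001  0.0001  0.0004  0.0488]
 [-0.     -0.0001 -0.0001  0.0102]
 [-0.     -0.     -0.0001  0.006 ]
 [ 0.0003  0.0001 -0.0002  0.0501]
 [ 0.      0.0001  0.0001  0.0519]]
```

The model with a wrist offset fits to 0.5 mm. Using it to check reach for the knob work.

```bash
cat > ik.py <<'E'
from kin2 import *
P,s4,s6,RT=fit()
LO=np.array([-176.03,-82.01,-58.28,-173.87,-174.79,-173.66]);HI=np.array([176.03,121.73,71.71,95.51,-.11,173.66])
def ik(p,r,q0):
    g=lambda q:np.r_[(fk(q,P,s4,s6,RT)[0]-p)*10,(fk(q,P,s4,s6,RT)[1].inv()*r).as_rotvec()]
    s=least_squares(g,q0); return s.x,s.cost
def knob(z,psi,dx=0,dy=0): # z: TCP height over face plane
    return F0+RF.apply([-.004+dx,.055+dy,z]), RF*E_("z",psi)*E_("x",180)
if __name__=="__main__":
    q=np.array([53.8,1.4,-52.1,44.2,-28.5,-.7])
    for z in (.10,.06,.035,.0305,.026,.022,.017):
        q,c=ik(*knob(z,3),q); print(z,np.round(q,1),c)
    for z in (.0305,.022):
        for q0 in np.random.default_rng(0).uniform([-100,-60,-58,-170,-170,-170],[100,100,70,95,0,170],(40,6)):
            a,c=ik(*knob(z,3),q0)
            if c<1e-8: 
                a=(a+180)%360-180
                print(z,np.round(a,1),((a>LO)&(a<HI)).all())
E
python3 ik.py | sort | uniq
```

```text
0.017 [ 49.5  12.  -53.6  69.2 -19.8 -20.8] 2.398224800709075e-25
0.022 [  19.3   11.8  -27.9 -163.2   27.4 -118.7] False
0.022 [ 50.6  11.6 -53.2  66.7 -20.5 -19.2] 4.156683625803725e-27
0.022 [ 50.6  11.6 -53.2  66.7 -20.5 -19.2] True
0.022 [-122.8 -112.8  -15.6 -134.6 -150.5   80.9] False
0.022 [-130.4  -11.8 -126.1 -110.6  -19.8  -21.1] False
0.022 [-160.6  -12.6 -152.    17.3   26.6 -119.4] False
0.026 [ 51.5  11.2 -52.9  64.8 -21.1 -18. ] 5.011196330656307e-26
0.0305 [  19.4   10.9  -27.9 -163.6   28.2 -118.3] False
0.0305 [ 52.4  10.8 -52.6  62.8 -21.8 -16.6] 1.573369350353799e-26
0.0305 [ 52.4  10.8 -52.6  62.8 -21.8 -16.6] True
0.0305 [-122.7 -111.9  -15.2 -133.9 -150.8   81.6] False
0.0305 [-128.5  -11.  -126.7 -114.7  -21.   -18.5] False
0.0305 [-160.5  -11.7 -152.    16.9   27.4 -119. ] False
0.035 [ 53.3  10.4 -52.3  60.8 -22.5 -15.4] 6.028046416871608e-16
0.06 [ 57.4   8.1 -50.3  52.1 -26.5  -9.7] 4.336425936942082e-29
0.1 [ 62.2   4.6 -47.3  42.8 -33.   -3.6] 9.49192260494193e-28
```

J3 stays near -53° for the knob, with J6 between -80° and +40°, so that works. Moving above the knob.

```bash
cat > go.py <<'E'
from ik import *
E
python3 - <<'E'
from ik import *
say([knob(.09,3),knob(.05,3),knob(.0305,3)])
E
```

```text
[-0.953, -8.113, -0.238, 0.0, 0.006, -0.053]
[-0.928, -8.115, 3.762, 0.0, 0.006, -0.053]
[-0.916, -8.116, 5.712, 0.0, 0.006, -0.053]
```

{"name": "move_arm", "arguments": {
  "commands": [
    [7.5,-0.2,-2,-0.2,0,0.002,-0.02],
    [7.5,-0.6,-5,-0.3,0,0.004,-0.04],
    [7.5,-0.9,-7.5,-0.3,0,0.006,-0.053],
    [7.5,-1,-8.1,-0.2,0,0.006,-0.053],
    [7.5,-1,-8.1,0.5,0,0.006,-0.053],
    [7.5,-1,-8.1,1.2,0,0.006,-0.053],
    [7.5,-1,-8.1,1.2,0,0.006,-0.053],
    [7.5,-1,-8.1,1.2,0,0.006,-0.053]
  ]
}}

```text
clock: 19.95
tool_pos: [0.498, 0.3208, 0.1468]
orientation: [178.4, -24.8, 4.3]
force: [0.2, -0.1, 0.6]
opening: 0.0752
```

```bash
cat >> h.py <<'E'
def facepose(o):
    R=Ro.from_euler("xyz",o["orientation"],degrees=True)
    v=(RF.inv()*R*Ro.from_euler("x",180,degrees=True))
    print("TCP in face mm",np.round(RF.inv().apply(o["tool_pos"]-F0)*1000,2),"rotvec(psi=z) deg",np.round(np.degrees(v.as_rotvec()),2),"Fface",np.round(RF.inv().apply(o["force"]),2),"op",round(o["opening"]*1000,1))
E
python3 - <<'E'
from h import *
facepose(did([-1,-8.1,1.2,0,.006,-.053]))
E
python3 snap.py 11 scene 335,170,110,82,7
python3 - <<'E'
from ik import *
say([knob(.06,3),knob(.05,3),knob(.0305,3)])
E
```

```text
t 19.95 cmd [0.498  0.3232 0.1496] [178.58 -24.96   4.32] meas [0.498  0.3208 0.1468] [178.36 -24.8    4.29] F [ 0.2 -0.1  0.6] M [-0.15  1.55  0.04] op 0.0752
J [ 59.3   6.9 -49.4  48.  -29.   -7. ]
TCP in face mm [-5.71 52.4  73.09] rotvec(psi=z) deg [-0.26  0.16  2.99] Fface [ 0.46 -0.07  0.4 ] op 75.2
[0.057, -0.011, 1.562, 0.0, 0.0, 0.0]
[0.057, -0.011, 2.562, 0.0, 0.0, 0.0]
[0.057, -0.012, 4.512, 0.0, 0.0, 0.0]
```

View pics/scene11.png

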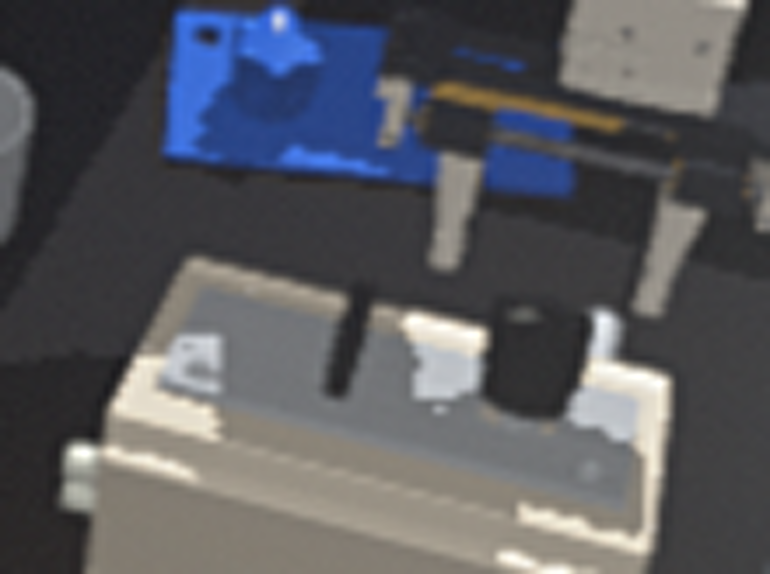

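The fingers straddle the knob, and the cover lies flat with the right pin visible in its hole. I correct by about 2.6 mm in y and descend.

{"name": "move_arm", "arguments": {
  "commands": [
    [7.5,0.1,-0.2,0.3,0,0,0],
    [7.5,0.1,-0.2,1,0,0,0],
    [7.5,0.1,-0.2,1.8,0,0,0],
    [7.5,0.1,-0.2,2.6,0,0,0],
    [7.5,0.1,-0.2,3.4,0,0,0],
    [7.5,0.1,-0.2,4,0,0,0],
    [7.5,0.1,-0.2,4,0,0,0],
    [7.5,0.1,-0.2,4,0,0,0]
  ]
}}

```text
clock: 21.0
tool_pos: [0.5154, 0.3235, 0.1108]
orientation: [178.4, -24.8, 4.3]
force: [-0.4, 0.1, 0.1]
opening: 0.0752
```

```bash

python3 - <<'E'
from h import *
facepose(did([.1,-.2,4,0,0,0]))
E
python3 snap.py 12 scene 335,170,110,82,7
```

```text
t 21.0 cmd [0.5156 0.3256 0.1137] [178.58 -24.96   4.32] meas [0.5154 0.3235 0.1108] [178.36 -24.79   4.33] F [-0.4  0.1  0.1] M [-0.12  1.53  0.07] op 0.0752
J [ 53.4  10.6 -52.2  60.6 -22.7 -15.3]
TCP in face mm [-5.11 54.84 33.08] rotvec(psi=z) deg [-0.24  0.16  3.02] Fface [-0.28  0.12  0.26] op 75.2
```

View pics/scene12.png

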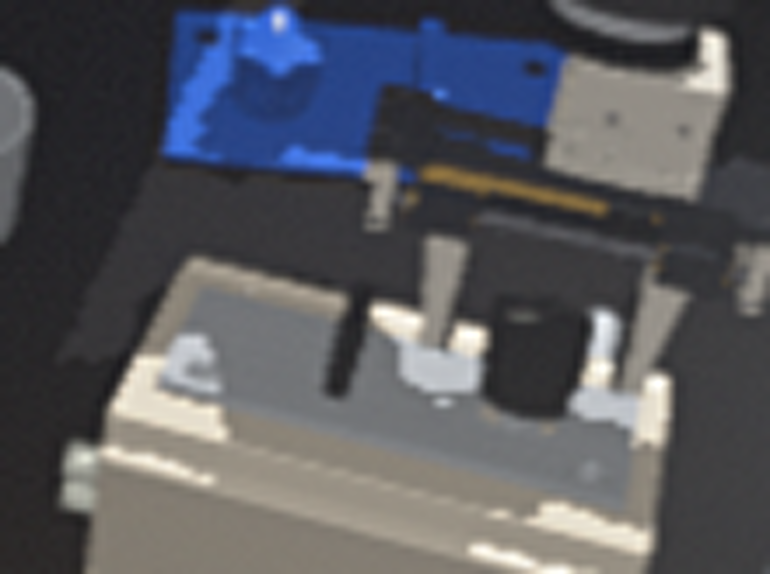

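{"name": "move_arm", "arguments": {
  "commands": [
    [7.5,0.05,0,0.2,0,0,0],
    [5.5,0.05,0,0.25,0,0,0],
    [4,0.05,0,0.25,0,0,0],
    [3.5,0.05,0,0.25,0,0,0],
    [3.5,0.05,0,0.25,0,0,0],
    [3.5,0.05,0,0.25,0,0,0],
    [3.5,0.05,0,0.25,0,0,0],
    [3.5,0.05,0,0.25,0,0,0]
  ]
}}

```text
clock: 22.05
tool_pos: [0.5169, 0.3238, 0.1089]
orientation: [178.4, -24.8, 4.3]
force: [-1.0, 1.3, -0.0]
opening: 0.048
```

```bash

python3 - <<'E'
from h import *
o=did([.05,0,.25,0,0,0]);facepose(o)
setcmd(o["tool_pos"],Ro.from_euler("xyz",o["orientation"],degrees=True))
E
python3 snap.py 13 scene 335,170,110,82,7
```

```text
t 22.05 cmd [0.5171 0.3256 0.1117] [178.58 -24.96   4.32] meas [0.5169 0.3238 0.1089] [178.38 -24.8    4.35] F [-1.   1.3 -0. ] M [0.37 1.88 0.22] op 0.048
J [ 53.   10.9 -52.3  61.5 -22.3 -15.9]
TCP in face mm [-4.63 55.14 30.72] rotvec(psi=z) deg [-0.21  0.15  3.04] Fface [-0.92  1.32  0.38] op 48.0
```

View pics/scene13.png

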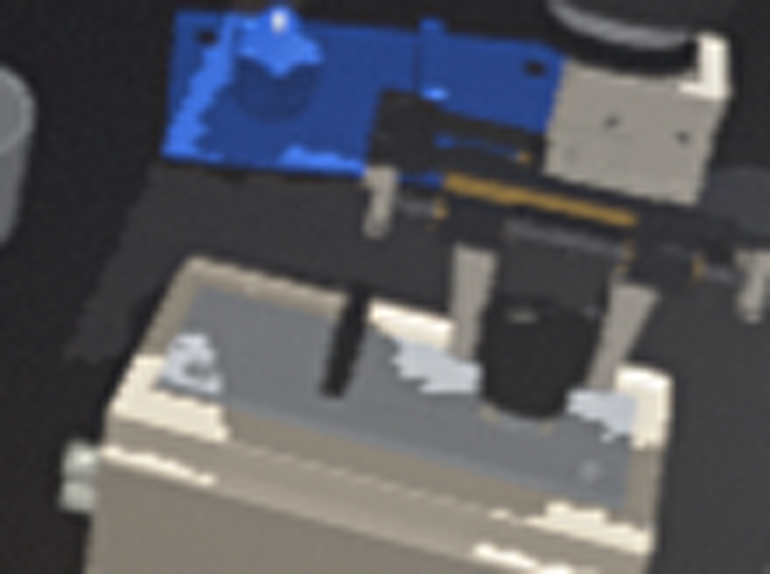

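The opening is 48.0 mm, so the jaws sit on the lobe pairs and the knob is at -57° (-1.0 rad), as measured. Turning anticlockwise 52°, to about -5°.

{"name": "move_arm", "arguments": {
  "commands": [
    [3.5,0,0,0,0,0,-0.1],
    [3.5,0,0,0,0,0,-0.25],
    [3.5,0,0,0,0,0,-0.4],
    [3.5,0,0,0,0,0,-0.55],
    [3.5,0,0,0,0,0,-0.7],
    [3.5,0,0,0,0,0,-0.82],
    [3.5,0,0,0,0,0,-0.9],
    [3.5,0,0,0,0,0,-0.9]
  ]
}}

```text
clock: 23.1
tool_pos: [0.5167, 0.3243, 0.1087]
orientation: [159.2, -13.9, 58.1]
force: [-1.3, 4.5, -2.1]
opening: 0.0481
```

```bash

python3 - <<'E'
from h import *
o=did([0,0,0,0,0,-.9]);facepose(o)
E
python3 snap.py 14 top,scene 190,135,110,82,7 335,170,110,82,7
```

```text
t 23.1 cmd [0.5169 0.3238 0.1089] [159.21 -13.93  58.12] meas [0.5167 0.3243 0.1087] [159.24 -13.94  58.13] F [-1.3  4.5 -2.1] M [0.98 2.16 0.57] op 0.0481
J [ 53.   10.9 -52.3  61.5 -22.2  35.7]
TCP in face mm [-4.84 55.61 30.61] rotvec(psi=z) deg [-0.09  0.24 54.61] Fface [-1.99  4.55 -1.38] op 48.1
```

View pics/scene14.png

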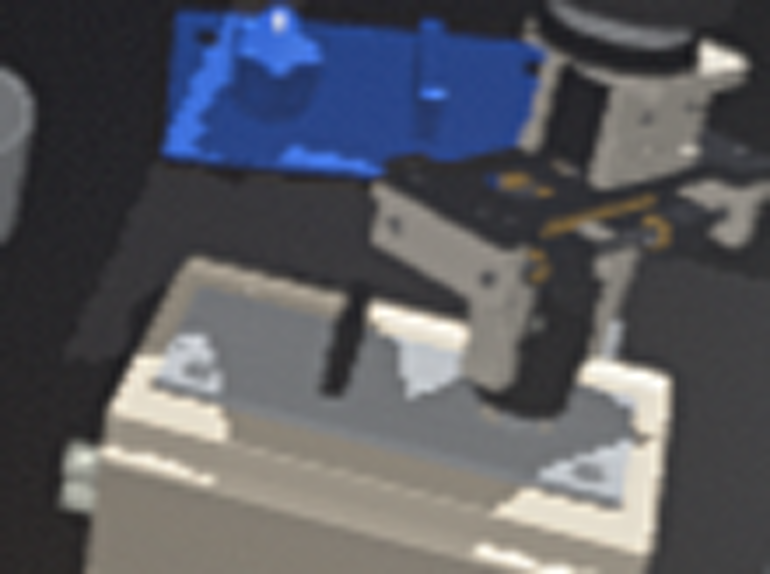

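Turned 51.6°, still gripped at 48.1 mm, so the knob should be at about -5°. Letting go so it drops.

{"name": "move_arm", "arguments": {
  "commands": [
    [5.2,0,0,0,0,0,-0.9],
    [6.5,0,0,0,0,0,0],
    [6.5,0,0,0,0,0,0],
    [6.5,0,0,0,0,0,0],
    [6.5,0,0,0,0,0,0],
    [6.5,0,0,0,0,0,0],
    [6.5,0,0,0,0,0,0],
    [6.5,0,0,0,0,0,0]
  ]
}}

```text
clock: 24.2
tool_pos: [0.5169, 0.3236, 0.1088]
orientation: [159.2, -13.9, 58.1]
force: [0.2, -1.0, -0.3]
opening: 0.065
```

My first row carried a leftover turn of -0.9 by mistake. The row limit caps that at about 10.7°, and the pose then came back. I'll check what the knob did.

```bash

python3 - <<'E'
from h import *
o=did([0,0,0,0,0,0]);facepose(o)
E
python3 snap.py 15 top,scene 190,135,110,82,7 385,190,55,41,14
```

```text
t 24.2 cmd [0.5169 0.3238 0.1089] [159.21 -13.93  58.12] meas [0.5169 0.3236 0.1088] [159.2  -13.91  58.12] F [ 0.2 -1.  -0.3] M [-0.18  1.5   0.02] op 0.065
J [ 53.   10.9 -52.3  61.5 -22.3  35.7]
TCP in face mm [-4.64 54.93 30.65] rotvec(psi=z) deg [-0.15  0.25 54.61] Fface [ 0.06 -1.01 -0.37] op 65.0
```

View pics/scene15.png

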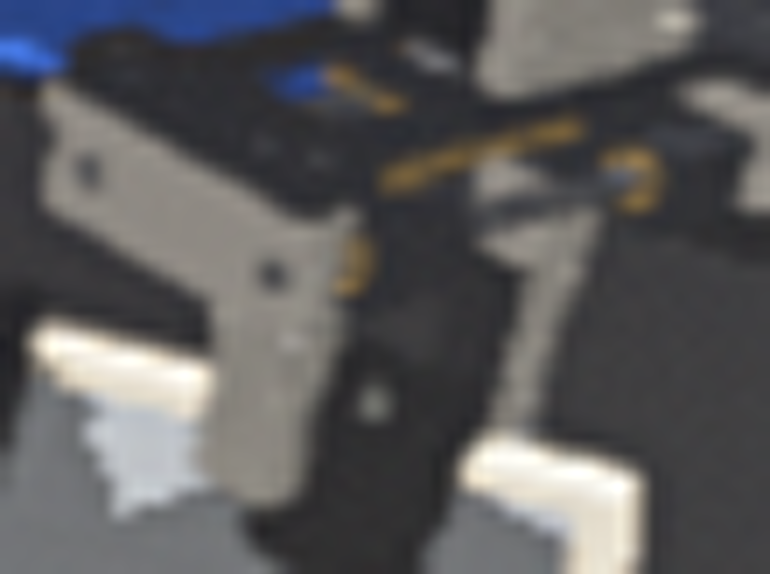

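View pics/top15.png

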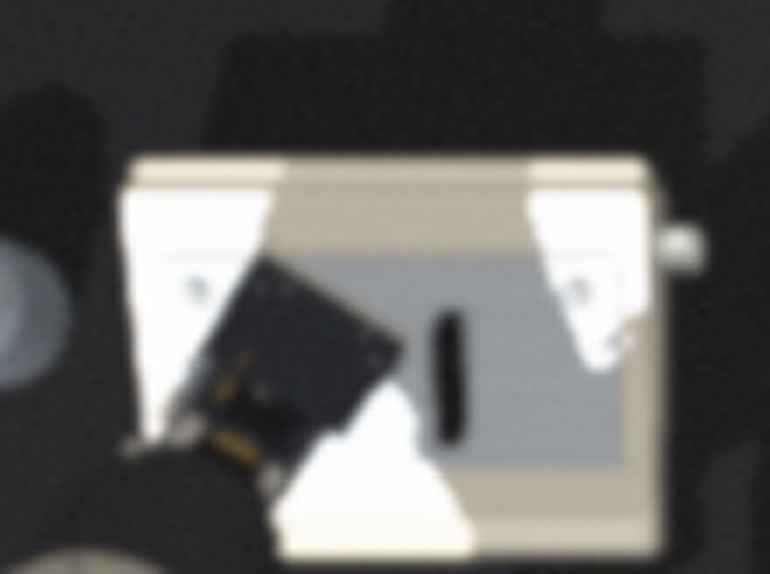

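```bash

python3 - <<'E'
from h import *
np.set_printoptions(precision=2,suppress=True)
S=load("scene15")
w=S["frame"][214:224,407:418].mean(2); print(w.astype(int))
def plane(s,p,z):
    c,d=ray(s,p); n=RF.apply([0,0,1]); q=F0+n*z; k=((q-c)@n)/(d@n); return RF.inv().apply(c+k*d-F0)
d=np.clip(w[2:7,1:7]-75,0,None);Y,X=np.mgrid[216:221,408:414];p=((d*X).sum()/d.sum(),(d*Y).sum()/d.sum())
for z in (.05,.0585):
    q=plane(S,p,z)*1000; print(p,z,q[:2]-[-4,55],np.degrees(np.arctan2(q[1]-55,q[0]+4)))
E
```

```text
[[127 113  77  50  48  54  59  61  60  56  51]
 [126  98  55  43  45  45  50  58  57  53  52]
 [126  88  46  42  49  48  47  49  49  49  51]
 [113  74  45  49  69  61  44  47  48  47  49]
 [ 95  56  43  62 104  86  52  47  46  46  47]
 [ 77  47  47  65 100  84  49  48  47  48  47]
 [ 66  47  45  47  54  52  46  48  51  47  45]
 [ 64  46  47  48  46  48  47  49  49  48  43]
 [ 64  47  46  48  48  48  48  49  47  42  60]
 [ 53  46  50  48  47  49  49  48  48  43  87]]
(np.float64(410.7811320754717), np.float64(218.0943396226415)) 0.05 [ 9.02 -0.09] -0.5697064785244129
(np.float64(410.7811320754717), np.float64(218.0943396226415)) 0.0585 [27.44 -0.4 ] -0.8296644115802861
```

The white bar, cast onto the "down" plane, lies 9 mm from the axis at about -1°. On the "raised" plane it would be an impossible 27 mm. So the knob has clicked down, near 0°. I lower 8.5 mm and regrip.

{"name": "move_arm", "arguments": {
  "commands": [
    [6.5,0,0,0.3,0,0,0],
    [6.5,0,0,0.6,0,0,0],
    [6.5,0,0,0.85,0,0,0],
    [6.5,0,0,0.85,0,0,0],
    [5,0,0,0.85,0,0,0],
    [3.5,0,0,0.85,0,0,0],
    [3.5,0,0,0.85,0,0,0],
    [3.5,0,0,0.85,0,0,0]
  ]
}}

```text
clock: 25.3
tool_pos: [0.5203, 0.3239, 0.1011]
orientation: [159.2, -13.9, 58.1]
force: [-0.6, 0.3, 0.2]
opening: 0.0503
```

```bash

python3 - <<'E'
from h import *
o=did([0,0,.85,0,0,0]);facepose(o)
E
```

```text
t 25.3 cmd [0.5204 0.3239 0.1012] [159.21 -13.93  58.12] meas [0.5203 0.3239 0.1011] [159.21 -13.92  58.13] F [-0.6  0.3  0.2] M [0.22 1.8  0.18] op 0.0503
J [ 51.3  11.6 -52.9  65.3 -21.   33.3]
TCP in face mm [-4.75 55.19 22.22] rotvec(psi=z) deg [-0.12  0.24 54.61] Fface [-0.45  0.36  0.44] op 50.3
```

Opening is 50.3 mm and still closing or seating, so I give it one moment, then turn clockwise in this call.

{"name": "move_arm", "arguments": {
  "commands": [
    [3.5,0,0,0,0,0,0],
    [3.5,0,0,0,0,0,0],
    [3.5,0,0,0,0,0,0.08],
    [3.5,0,0,0,0,0,0.2],
    [3.5,0,0,0,0,0,0.34],
    [3.5,0,0,0,0,0,0.48],
    [3.5,0,0,0,0,0,0.6],
    [3.5,0,0,0,0,0,0.6]
  ]
}}

```text
clock: 26.3
tool_pos: [0.5207, 0.3236, 0.1013]
orientation: [170.7, -23.2, 23.1]
force: [0.5, 0.1, 0.4]
opening: 0.0498
```

```bash

python3 - <<'E'
from h import *
o=did([0,0,0,0,0,.6]);facepose(o)
E
```

```text
t 26.3 cmd [0.5204 0.3239 0.1012] [170.71 -23.15  23.09] meas [0.5207 0.3236 0.1013] [170.67 -23.15  23.1 ] F [0.5 0.1 0.4] M [0.03 1.35 0.01] op 0.0498
J [ 51.2  11.6 -52.9  65.3 -21.   -1.1]
TCP in face mm [-4.37 54.8  22.23] rotvec(psi=z) deg [-0.22  0.17 20.24] Fface [0.62 0.11 0.15] op 49.8
```

```bash
python3 snap.py 16 top,scene 190,135,110,82,7 385,190,55,41,14
```

```text
(no output)
```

View pics/scene16.png

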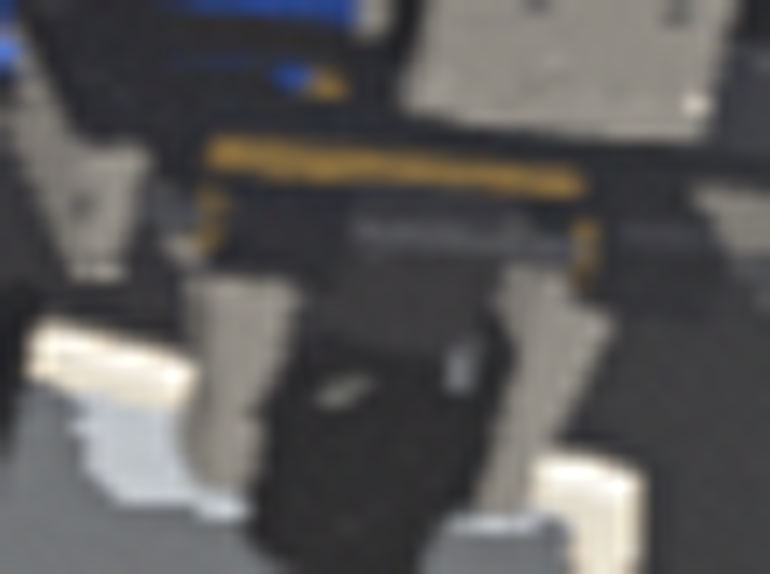

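```bash
cat >> h.py <<'E'
def plane(s,p,z):
    c,d=ray(s,p); n=RF.apply([0,0,1]); q=F0+n*z; k=((q-c)@n)/(d@n); return RF.inv().apply(c+k*d-F0)
E
python3 - <<'E'
from h import *
S=load("scene16")
for p in ((409.04,217.4),(385+325/14-.46,190+400/14-.46),(385+362/14-.46,190+380/14-.46)):
    q=plane(S,p,.05)*1000; print(q[:2]-[-4,55],np.degrees(np.arctan2(q[1]-55,q[0]+4)))
E
```

```text
[ 7.02012679 -5.98237157] -40.43678279070046
[14.76842512 -9.48269696] -32.70422113686971
[-0.97465875 -2.2312057 ] -113.59717391635377
```

The bar now points at about -33 to -40°: the knob follows the hand, and is still down. Continuing clockwise by 1.2 rad.

{"name": "move_arm", "arguments": {
  "commands": [
    [3.5,0,0,0,0,0,0.1],
    [3.5,0,0,0,0,0,0.26],
    [3.5,0,0,0,0,0,0.43],
    [3.5,0,0,0,0,0,0.6],
    [3.5,0,0,0,0,0,0.77],
    [3.5,0,0,0,0,0,0.94],
    [3.5,0,0,0,0,0,1.1],
    [3.5,0,0,0,0,0,1.2]
  ]
}}

```text
clock: 27.4
tool_pos: [0.5205, 0.3225, 0.1012]
orientation: [-161.0, -16.4, -50.5]
force: [-2.9, -3.8, 3.5]
opening: 0.0504
```

```bash

python3 - <<'E'
from h import *
o=did([0,0,0,0,0,1.2]);facepose(o)
E
python3 snap.py 17 top,scene 190,135,110,82,7 385,190,55,41,14
```

```text
t 27.4 cmd [0.5204 0.3239 0.1012] [-160.99  -16.31  -50.33] meas [0.5205 0.3225 0.1012] [-161.    -16.36  -50.51] F [-2.9 -3.8  3.5] M [-0.93  1.66 -0.41] op 0.0504
J [ 51.2  11.6 -53.   65.3 -21.1 -70. ]
TCP in face mm [-4.61 53.74 22.19] rotvec(psi=z) deg [-3.700e-01 -2.000e-02 -4.868e+01] Fface [-1.23 -3.73  4.42] op 50.4
```

View pics/scene17.png

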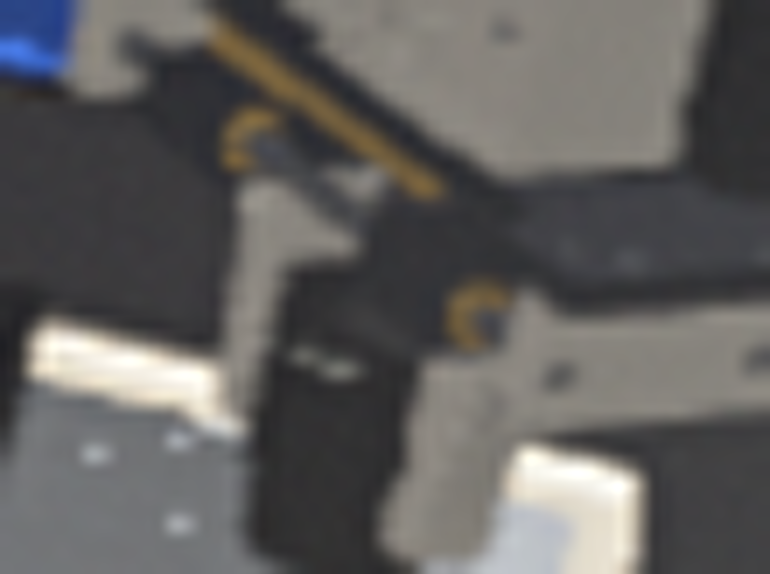

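```bash
python3 - <<'E'
from h import *
S=load("scene17")
P=[plane(S,(385+a/14-.46,190+b/14-.46),.05)*1000 for a,b in ((300,355),(322,363),(345,371))]
for q in P: print(q[:2]-[-4,55],np.degrees(np.arctan2(q[1]-55,q[0]+4)))
d=P[0]-P[2];print("dir",np.degrees(np.arctan2(d[1],d[0])))
E
```

```text
[ -6.30820649 -17.39286825] -109.93516434873031
[ -4.88704136 -12.03929973] -112.09341677536804
[-3.60528885 -6.47891326] -119.09440916208563
dir -103.90982810224138
```

The bar is at about -104 to -110° and the hand at about -108°, so the knob has gone some 105° forwards with small forces. Letting go and backing off along the normal.

{"name": "move_arm", "arguments": {
  "commands": [
    [5.3,0,0,0,0,0,0],
    [6,0,0,0,0,0,0],
    [7.2,0,0,0,0,0,0],
    [7.2,0,0,0,0,0,0],
    [7.2,0,0,-1,0,0,0],
    [7.2,0,0,-3.5,0,0,0],
    [7.2,0,0,-7,0,0,0],
    [7.2,0,0,-11,0,0,0]
  ]
}}

```text
clock: 28.5
tool_pos: [0.4733, 0.3232, 0.2012]
orientation: [-161.1, -16.3, -50.3]
force: [0.8, 1.0, 0.8]
opening: 0.0717
```

{"name": "move_arm", "arguments": {
  "commands": [
    [7.2,0,0,-2,0,0,0],
    [7.2,0,0,-5,0,0,0],
    [7.2,0,0,-8,0,0,0],
    [7.2,0,0,-10,0,0,0],
    [7.2,0,0,-12,0,0,0],
    [7.2,0,0,-12,0,0,0],
    [7.2,0,0,-12,0,0,0],
    [7.2,0,0,-12,0,0,0]
  ]
}}

```text
clock: 29.5
tool_pos: [0.4239, 0.3225, 0.3088]
orientation: [-161.1, -16.4, -50.3]
force: [-0.4, 0.0, -0.5]
opening: 0.0725
```

```bash

python3 - <<'E'
from h import *
did([0,0,-11,0,0,0]);o=did([0,0,-12,0,0,0]);facepose(o)
E
python3 snap.py 18 top,scene 190,135,110,82,7 335,170,110,82,7
```

```text
t 29.5 cmd [0.4742 0.3235 0.201 ] [-160.99  -16.31  -50.33] meas [0.4239 0.3225 0.3088] [-161.08  -16.36  -50.34] F [-0.4  0.  -0.5] M [-0.06  1.54 -0.06] op 0.0725
J [ 74.3  -6.5 -35.6  28.7 -57.2 -46.9]
t 29.5 cmd [0.4238 0.323  0.3099] [-160.99  -16.31  -50.33] meas [0.4239 0.3225 0.3088] [-161.08  -16.36  -50.34] F [-0.4  0.  -0.5] M [-0.06  1.54 -0.06] op 0.0725
J [ 74.3  -6.5 -35.6  28.7 -57.2 -46.9]
TCP in face mm [ -4.41  55.41 251.25] rotvec(psi=z) deg [-3.800e-01  4.000e-02 -4.852e+01] Fface [-0.59  0.02 -0.26] op 72.5
```

View pics/scene18.png

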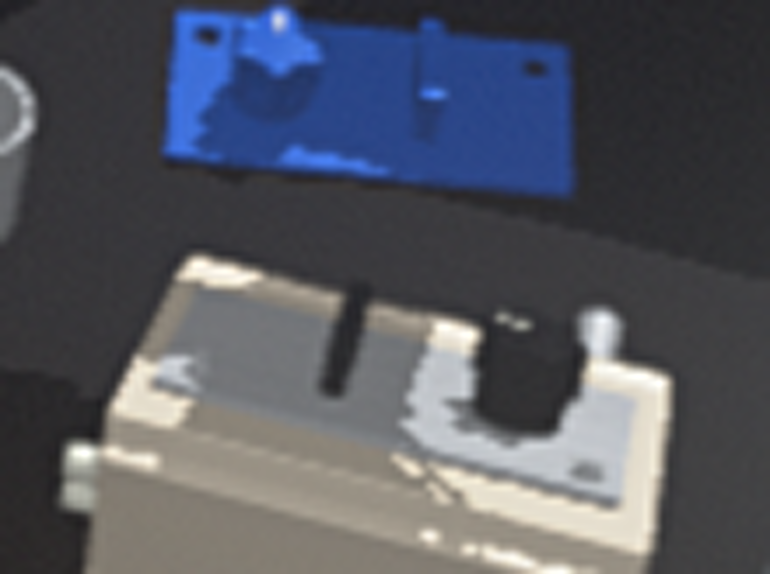

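View pics/top18.png

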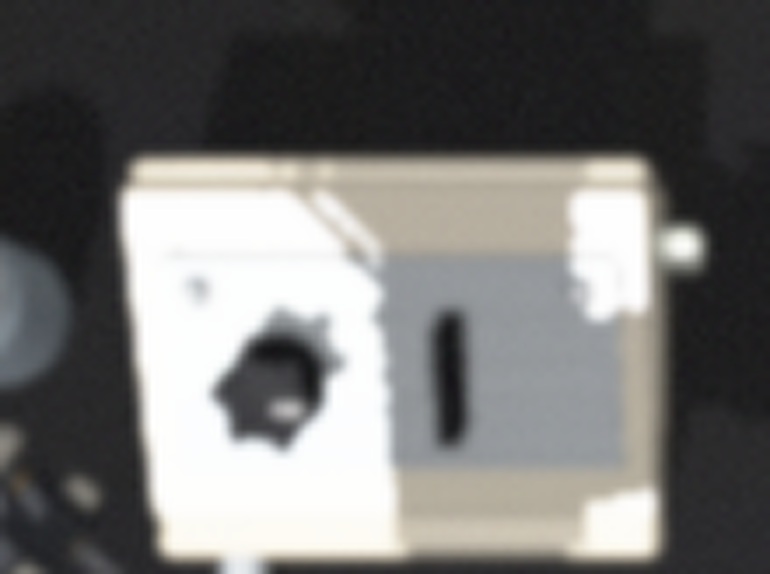

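```bash
python3 - <<'E'
from h import *
T,S=load("top18"),load("scene18")
np.set_printoptions(precision=1,suppress=True)
a=(190+285/7-.43,135+408/7-.43); b=(335+513/7-.43,170+321/7-.43)
X,e=tri(T,a,S,b); q=RF.inv().apply(X-F0)*1000; print("bar",q,e*1000)
for s,p in((T,a),(S,b)):
    q=plane(s,p,.05)*1000; print(q[:2]-[-4,55],np.degrees(np.arctan2(q[1]-55,q[0]+4)))
f0,f1=load("scene0")["frame"].astype(int),S["frame"].astype(int)
im=S["frame"][:,:,::-1]; cv2.imwrite("pics/full18.png",im)
print("mean abs diff in bystander boxes")
T0=load("top0")["frame"].astype(int);T1=T["frame"].astype(int)
for n,(x0,y0,x1,y1) in dict(flask=(312,157,338,187),tumbler=(306,206,332,232),cups=(278,108,334,140),bowl=(346,105,384,142),jar=(168,165,201,192),mug=(438,168,480,198),brown=(385,260,400,290)).items(): print(n,np.abs(T0-T1)[y0:y1,x0:x1].mean())
E
```

```text
bar [-8.1 44.1 50.9] 0.42927304445993064
[ -4.4 -10.5] -113.01361330734122
[ -5.8 -11.1] -117.64654669837734
mean abs diff in bystander boxes
flask 8.273504273504274
tumbler 16.620808678500985
cups 2.917782738095238
bowl 34.2569938359412
jar 2.5450804339693227
mug 2.8362433862433862
brown 2.6244444444444444
```

View pics/full18.png

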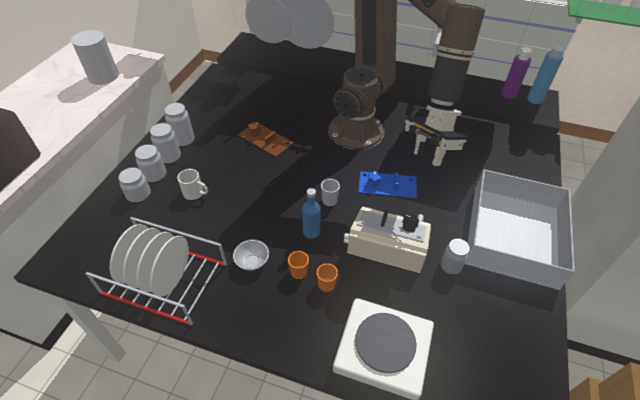

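The knob top is at 50.9 mm (down is 50) and the bar at about -110°. The bowl and tumbler brightness changed in the top view, so I check whether that is shading or motion.

```bash
python3 - <<'E'
from h import *
a,b=load("top0")["frame"],load("top18")["frame"]
sa,sb=load("scene0")["frame"],load("scene18")["frame"]
r=lambda f,x,y:cv2.resize(f[y:y+60,x:x+95,::-1],None,fx=4,fy=4,interpolation=cv2.INTER_CUBIC)
cv2.imwrite("pics/cmp.png",np.vstack([np.hstack([r(a,300,100),r(b,300,100)]),np.hstack([r(a,290,190),r(b,290,190)])]))
d=np.abs(sa.astype(int)-sb).mean(2)
for n,(x0,y0,x1,y1) in dict(flask=(300,188,322,240),tumbler=(320,178,342,206),cups=(286,250,340,292),bowl=(232,238,270,272),jar=(440,238,470,274),mug=(176,168,208,200)).items(): print(n,d[y0:y1,x0:x1].mean().round(2))
E
```

```text
flask 4.25
tumbler 8.16
cups 2.28
bowl 23.45
jar 1.07
mug 1.23
```

View pics/cmp.png

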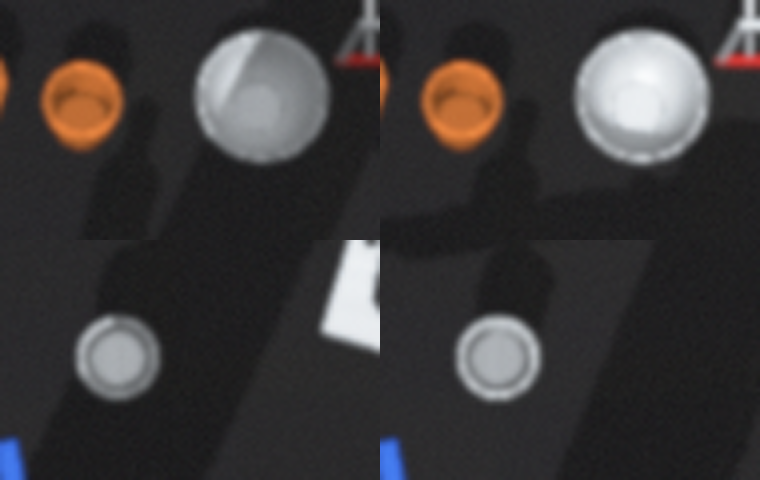

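The before and after crops show the bowl and tumbler in the same pixels; only the arm's shadow moved. Everything is in place, so I hand in.

```bash
python3 - <<'E'
from plant import job
print(job.close_job())
E
```

```text
the job is handed in; nothing more can be done
None
```

The cover hangs flat on both pins, the knob clicked down and is started about 105–110° onto the thread, and I handed the job in at about 29.6 s. No verdict was reported.

**What I did**
- **Cover:** I hung it on the second attempt. The first hand orientation would have needed J6 past its range, so I set the cover back on its original spot, turned the hand 180° and regripped.
- **Knob:** I turned it back about 52° to near 0°, let go and it clicked down. I then regripped it, turned it forwards and let go.

**Last checks**
- **Plate:** its visible corners match the hung position within about 2 mm, with both pins showing through their holes.
- **Knob:** its top is 51 mm above the face, against 50 mm expected when down. Its white bar reads about -110°; estimates ranged from -104° to -118°, and the stop is near -115°. It may therefore be close to the stop.
- **Bystanders:** the flask, tumbler, cups, bowl, jar and mug sit where they started. The only changes in the before and after pictures were the arm's shadows.

**What went less well**
- **J3 limit:** it reached the edge of its range (-58.28°) while the cover went onto the pins. It read -58.2814° against the quoted -58.28°, which may be rounded.
- **Force while seating:** the wrist force reached about 34 N, well below 120 N.
- **Stray turn:** one row of the first release carried a leftover turn. The row limit held it to 10.7°; the knob measured about -1° and clicked down afterwards.
- **Final turn:** the jaws sat at about 50 mm instead of the nested 48 mm, so the hand's angle shows the knob's position only to about 5–8°.

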